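Fit the tube carousel to the bench mixer

TASK

Pick up the blue tube carousel, turn it so that the flat in its bore matches the flat on the mixer's drive shaft, and lower it gently, without forcing or dropping it, until it sits fully home on the shaft's collar. Then swing the red lock lever all the way over to its other side, and let go. Leave the bottles and the tube rack standing where they are.

Things in the scene. Friction and masses are not known exactly. Their poses are not given: they have to be found in the camera images.
- carousel: Blue tube carousel, about 0.3 kg, lying flat: disc 130 mm across, 12 mm thick, with a square hub 44 x 44 mm (sides square to x, y; grip it there) up to 58 mm above the underside. A D-bore runs through along z: 26 mm diameter, its flat on the +x side 8 mm from the axis; a yellow line on disc and hub marks that side. Origin on the axis at the underside; z up.
- mixer: Drive unit of the tube mixer, fixed to the bench: white box 180 mm (x) by 260 mm (y), 90 mm high, dark blue panel on its -x face. Origin under the middle of the box; z up. The drive shaft stands upright on its top at x 0, y -45 mm; the lock lever's pivot is at x 0, y +92 mm, 112 mm above the bench.
- shaft_seat (a point): Centre of the top of the shaft's dark collar (42 mm across), 96 mm above the bench: the carousel's underside rests here when home. z is the shaft's axis, up; x points out through the shaft's flat, a yellow tick on the collar marks that side. Steel shaft: 45 mm above this point, 24 mm diameter, flat 7 mm from the axis, last 4 mm tapered. It turns only stiffly (0.4 N m); no need to turn it.
- shaft_top (a point): Centre of the top end of the drive shaft, 45 mm above shaft_seat, same axes.
- lock (a joint): Angle of the lock lever, rad: near 0 at the start, leaning towards the mixer's -x side; 1.0 = fully over, leaning towards its +x side. Moves easily (about 1 N at the knob) and stays where it is left; its axis is the mixer's y.
- lock_tip (a point): Centre of the lever's red ball knob, 26 mm diameter, on a 10 mm rod 80 mm from the pivot.
- amber_bottle: Amber reagent bottle, 72 mm diameter, 140 mm high, origin at its foot. Bystander.
- spray_bottle: White spray bottle, 90 mm diameter, about 240 mm high, origin at its foot. Bystander.
- tube_rack: Green tube rack, 85 x 200 mm, 42 mm high (tube tops 52 mm), origin under its middle. Bystander.
There are look-alikes about, which are no part of the job. Of the things that look like the carousel, the largest one is meant.

How it is judged:
By the outcome, as a careful person would: the job done as asked, in the order asked, and still so for the second after the job is handed in, with the robot touching nothing.
It also fails if it takes over 48 s, if anything falls off the work surface, if the arm or the gripper's body presses on something with over 40 N, if the wrist force passes 120 N, or if a joint passes its speed limit or range.

ROBOT

A 6-joint arm with a two-finger parallel gripper is mounted at the origin on the work surface. World frame = base frame: x ahead of the robot, y to its left, z up, the work surface at z = 0. Lengths are in m, angles in rad, forces in N, time in s.
With the tool pointing down it reaches from about 0.4 to 0.825 m from the base axis. Payload 7 kg.
Tool frame: the origin (TCP) lies midway between the tips of the shut fingers; the grasp point (between the pads) lies 19 mm behind it; y points along the fingers, z is the direction in which the jaws open and shut, and the axes are right-handed (so a half turn about y gives the same grasp; the last joint's range is limited). The gripper opens to 88 mm and grips with 3 to 60 N. Pads are 19 mm wide; open, the fingers measure 130 mm over their backs; the gripper's body (78 mm by 193 mm) begins 47 mm behind the grasp point.
Start: joints at [1.422, 0.359, 0.012, 0, -1.224, -0.288], TCP at [0.286, 0.612, 0.202] pointing down, gripper open.
Joint ranges: [-3.07, 3.07], [-1.43, 2.12], [-1.02, 1.25], [-3.03, 1.67], [-3.05, -0], [-3.03, 3.03]. Speed limits (rad/s): [2.39, 2.39, 3.01, 3.14, 3.14, 3.14].

INTERFACE

Orientations are given as [roll, pitch, yaw] about the fixed x, y, z axes, in that order (R = Rz(yaw) Ry(pitch) Rx(roll)).
In Python, from station import arm gives the robot as it stands.
- The arm moves only by the tool move_arm, never from a script. Its argument "deltas" is a list of rows, each an object with "dp": the shift along the tool's x, y, z in mm, a list of three; "rotation": the turn, a rotation vector about the tool's x, y, z in degrees, a list of three. A call has 1 to 5 rows; each row shifts and turns the pose as measured when the row begins, along the tool's axes as they then stand; what a row does not reach is not made up. A row lasts 1/12 s, in which the tool goes at most 41.7 mm and 7.16 degrees, less where a joint would pass 70% of its speed; a pose out of reach is approached as far as the arm can. A call is refused whole if a number of a shift passes 41.7 or a number of a turn 7.16, either way. A call with a gripper value outside its range is refused whole. "jaw" is the closure in counts, from 0 (fully open) to 255 (shut), set as the call begins (left out, the last holds). The fingers move at their own pace and stop on an object; "squeeze" is the grip in N (left out, the last holds). Time passes only in rows, so rows that do not move let the fingers close. It gives the time, the measured TCP pose, the force and the opening at its end, in the units of the state.
- arm.get_state(): the state, without advancing time (a new reading comes with each control period).
- arm.grab_frame(name): name is "scene" or "top" or "wrist"; returns a dict with "pixels" (420x560x3 uint8, red, green, blue), "z_map" (420x560 float32, m along the optical axis (not along the pixel's ray), 0 where there is no reading), "fx", "fy", "cx", "cy" (pixels), "cam_to_world" (4x4, takes a point from camera to world coordinates); the wrist camera has in their place "mount" (4x4, takes a point from camera to tool coordinates, whose origin is the TCP and whose axes are the tool frame's). Camera axes: x right, y down, z forward; pixel columns grow to the right and rows downward; lengths in m; the calibration is good to about 2 mm. A picture is of the moment at which its call begins: read the wrist's pose just before it.
- arm.job_done(): hands the job in, once; it reports no verdict.
The state is a dict: "t": time; "q": joint angles; "qd": joint speeds; "joint_efforts": joint torques, N m; "eef_pos": TCP position; "ee_rot": TCP orientation; "force": force on the tool from outside, world axes, zero at the start; "moment": the same for the moment, N m; "width": finger opening in m.
Only numpy, scipy, OpenCV 4.12 (cv2) and the standard library are available. Lean on these libraries where they do the work, as an engineer would, in place of code of your own. Each camera call takes 0.05 s, during which the arm holds its last target.

## Working session

There is one attempt and no reset: what is moved stays moved. The work goes in short steps, Python scripts to look and compute and a tool call to move; the robot and the scene stay as the last step left them, time stands still between calls to the robot, and variables do not carry over. Pictures are saved under pics/ and viewed, and the job is handed in when it is done.

Besides the shell and the picture viewer there is one more tool, called by a JSON object that holds its "api" and its "payload". move_arm: Moves the arm, as the interface text tells. Its arguments: {"type":"object","properties":{"deltas":{"type":"array","items":{"type":"object","properties":{"dp":{"type":"array","items":{"type":"number"}},"rotation":{"type":"array","items":{"type":"number"}}}}},"jaw":{"type":"number"},"squeeze":{"type":"number"}},"required":["deltas"]}

```bash
mkdir -p pics; ls
python3 - <<'E'
from station import arm
import cv2,numpy as np
s=arm.get_state();print({k:np.round(v,3).tolist() for k,v in s.items()})
for n in ["scene","top"]:
    f=arm.grab_frame(n);np.savez(f"pics/{n}0.npz",**f)
    cv2.imwrite(f"pics/{n}0.png",f["pixels"][:,:,::-1])
    print(n,f["fx"],f["fy"],f["cx"],f["cy"],np.round(f["cam_to_world"],3).tolist())
E
```

```text
pics
{'t': 0.0, 'q': [1.422, 0.359, 0.011, -0.0, -1.224, -0.288], 'qd': [-0.001, -0.0, 0.001, -0.001, -0.001, 0.001], 'joint_efforts': [-0.0, -58.272, 29.305, 6.997, 0.007, -0.0], 'eef_pos': [0.285, 0.611, 0.201], 'ee_rot': [-1.569, 0.0, 2.705], 'force': [-0.724, 0.407, -0.4], 'moment': [0.016, 0.027, -0.024], 'width': 0.087}
scene 420.2062167816075 420.2062167816075 283.017504941074 210.0044058601846 [[0.553, 0.577, -0.602, 1.267], [0.833, -0.366, 0.414, -0.616], [0.018, -0.73, -0.683, 0.896], [0.0, 0.0, 0.0, 1.0]]
top 384.59307184951376 384.59307184951376 279.0122750232065 205.14932786668584 [[0.008, -0.998, 0.062, 0.506], [-1.0, -0.009, -0.027, -0.113], [0.028, -0.062, -0.998, 1.029], [0.0, 0.0, 0.0, 1.0]]
```

View pics/scene0.png

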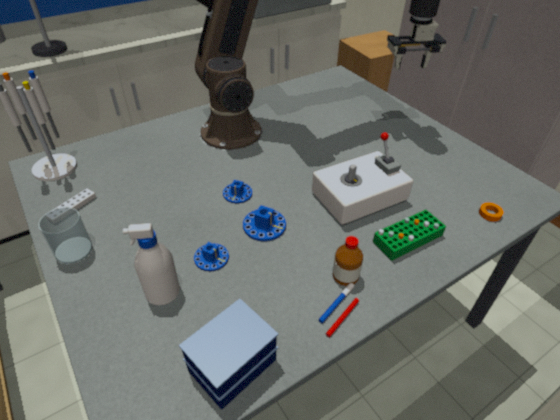

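View pics/top0.png

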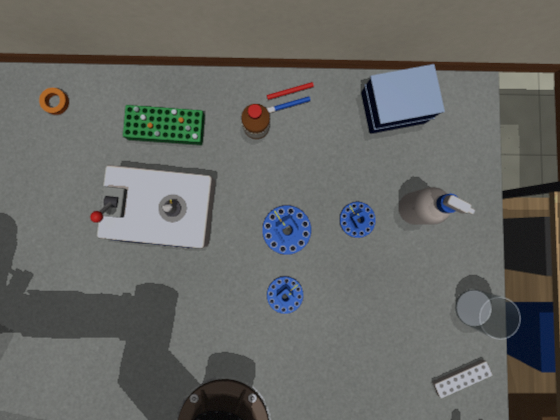

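Carousel look-alikes in the top view are at (287,229), (358,219) and (285,294). The one at (287,229) is clearly the largest, which I'll check in a crop with its metric size.

```bash
cat > h.py <<'E'
import numpy as np,cv2
from scipy.spatial.transform import Rotation as R
def load(n): return dict(np.load(f"pics/{n}.npz"))
def cloud(f,T=None):
    T=f["cam_to_world"] if T is None else T
    z=f["z_map"];v,u=np.mgrid[:z.shape[0],:z.shape[1]]
    P=np.stack([(u-f["cx"])*z/f["fx"],(v-f["cy"])*z/f["fy"],z],-1)
    return P@T[:3,:3].T+T[:3,3]
E
python3 - <<'E'
from h import *
f=load("top0");W=cloud(f);im=f["pixels"];hsv=cv2.cvtColor(im,cv2.COLOR_RGB2HSV)
b=cv2.inRange(hsv,(100,120,60),(130,255,255))
for c in [(287,229),(358,219),(285,294)]:
    m=np.zeros_like(b);cv2.circle(m,c,30,255,-1);m=(b&m)>0
    P=W[m];d=P[(P[:,2]<0.025)];h=P[(P[:,2]>.035)]
    print(c,"disc bbox",d.min(0).round(3),d.max(0).round(3),"hub",h.min(0).round(3),h.max(0).round(3),np.median(h,0).round(3))
print("table z",np.median(W[300:330,200:250,2]))
mb=W[165:250,95:215].reshape(-1,3);mb=mb[(mb[:,2]>.08)&(mb[:,2]<.095)]
print("box top",cv2.minAreaRect(mb[:,:2].astype(np.float32)),np.median(mb[:,2]))
a=cv2.resize(im[195:265,250:320],(560,560),interpolation=3);c=cv2.resize(im[155:260,85:220],(720,560),interpolation=3)
cv2.imwrite("pics/c1.png",a[:,:,::-1]);cv2.imwrite("pics/c2.png",c[:,:,::-1])
E
```

```text
(287, 229) disc bbox [ 0.443 -0.223 -0.003] [ 0.568 -0.098  0.024] hub [ 0.476 -0.19   0.035] [ 0.534 -0.113  1.029] [ 0.506 -0.162  0.058]
(358, 219) disc bbox [ 0.486 -0.395 -0.004] [ 0.581 -0.303  0.025] hub [ 0.506 -0.373  0.035] [ 0.554 -0.113  1.029] [ 0.532 -0.349  0.043]
(285, 294) disc bbox [ 0.289 -0.203 -0.005] [ 0.382 -0.111  0.024] hub [ 0.312 -0.179  0.035] [ 0.506 -0.113  1.029] [ 0.334 -0.159  0.043]
table z 0.0006571626327313007
box top ((0.558664083480835, 0.16347527503967285), (0.25897449254989624, 0.17989812791347504), 84.66704559326172) 0.09039153090912277
```

View pics/c1.png

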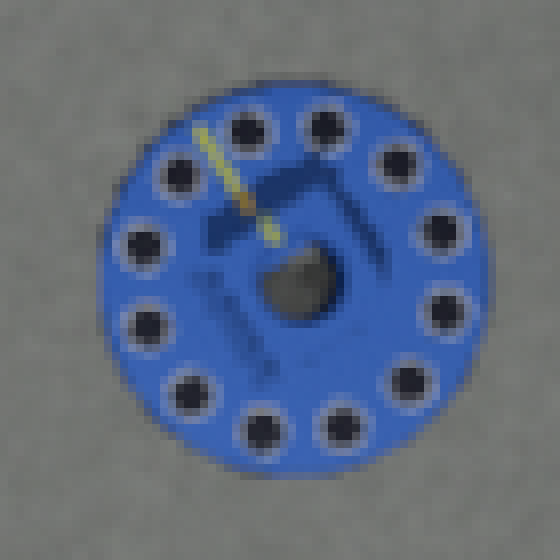

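View pics/c2.png

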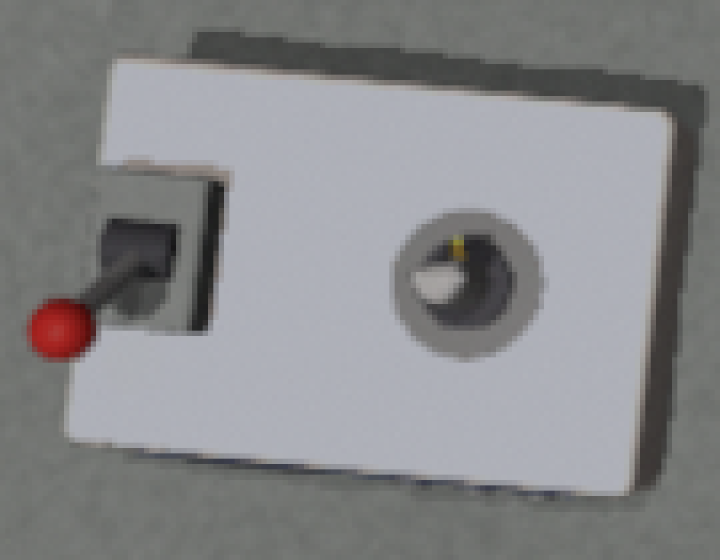

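The crop confirms it: the disc at (287,229) measures 125–130 mm and the other two about 93 mm. The yellow line points up-left, and the collar tick is at about (458,245) in the second crop. The mixer's +x is roughly world +x. Next I'll raise the arm and move over to the carousel for a closer look with the wrist camera.

```bash
cat >> h.py <<'E'
def Rt(s): 
    r=np.array(s["ee_rot"]); return R.from_euler("xyz",r)
def plan(s,target,yaw,step=40.0,rstep=7.0):
    """print rows from the current state to target TCP, tool straight down with yaw deg"""
    p=np.array(s["eef_pos"]);r=Rt(s);Rg=R.from_euler("xyz",[-np.pi/2,0,np.radians(yaw)])
    d=np.array(target)-p;rv=(r.inv()*Rg).as_rotvec(degrees=True)
    n=int(max(np.ceil(np.linalg.norm(d)*1e3/step),np.ceil(np.linalg.norm(rv)/rstep),1))
    print("n",n,"yaw now",np.degrees(s["ee_rot"][2]).round(2),"pos",p.round(4),"rv",rv.round(2))
    for i in range(n):
        ri=r*R.from_rotvec(rv*i/n,degrees=True)
        print((ri.inv().apply(d/n)*1e3).round(1),(rv/n).round(2))
E
python3 - <<'E'
from h import *
from station import arm
s=arm.get_state();s=dict(s);s["eef_pos"]=np.array(s["eef_pos"])+[0,0,.1]
plan(s,[.506,-.16,.30],124,41)
E
```

```text
n 20 yaw now 154.97 pos [0.2854 0.6112 0.301 ] rv [-8.000e-02  3.097e+01 -3.000e-02]
[-26.3   0.1  30.3] [-0.    1.55 -0.  ]
[-27.1   0.1  29.5] [-0.    1.55 -0.  ]
[-27.9   0.1  28.8] [-0.    1.55 -0.  ]
[-28.7   0.1  28. ] [-0.    1.55 -0.  ]
[-29.4   0.1  27.3] [-0.    1.55 -0.  ]
[-30.1   0.1  26.4] [-0.    1.55 -0.  ]
[-30.9   0.1  25.6] [-0.    1.55 -0.  ]
[-31.5   0.1  24.8] [-0.    1.55 -0.  ]
[-32.2   0.1  23.9] [-0.    1.55 -0.  ]
[-32.8   0.1  23. ] [-0.    1.55 -0.  ]
[-33.4   0.1  22.1] [-0.    1.55 -0.  ]
[-34.    0.1  21.2] [-0.    1.55 -0.  ]
[-34.6   0.1  20.3] [-0.    1.55 -0.  ]
[-35.1   0.1  19.4] [-0.    1.55 -0.  ]
[-35.6   0.1  18.4] [-0.    1.55 -0.  ]
[-36.1   0.1  17.4] [-0.    1.55 -0.  ]
[-36.6   0.1  16.5] [-0.    1.55 -0.  ]
[-37.    0.1  15.5] [-0.    1.55 -0.  ]
[-37.4   0.1  14.5] [-0.    1.55 -0.  ]
[-37.8   0.1  13.4] [-0.    1.55 -0.  ]
```

{"api": "move_arm", "payload": {"deltas": [{"dp": [0,-40,0],"rotation": [0,0,0]},{"dp": [0,-40,0],"rotation": [0,0,0]},{"dp": [0,-40,0],"rotation": [0,0,0]}]}}

```text
t: 0.35
eef_pos: [0.2832, 0.6062, 0.3109]
ee_rot: [-1.546, 0.003, 2.704]
force: [1.1, 2.4, -0.9]
width: 0.0875
```

{"api": "move_arm", "payload": {"deltas": [{"dp": [-26.3,0,30.3],"rotation": [0,1.55,0]},{"dp": [-27,0,29.5],"rotation": [0,1.55,0]},{"dp": [-28,0,28.8],"rotation": [0,1.55,0]},{"dp": [-28.7,0,28],"rotation": [0,1.55,0]},{"dp": [-29.4,0,27.3],"rotation": [0,1.55,0]}]}}

```text
t: 0.77
eef_pos: [0.3393, 0.4179, 0.3208]
ee_rot: [-1.559, 0.004, 2.571]
force: [1.5, 0.6, -0.0]
width: 0.0876
```

{"api": "move_arm", "payload": {"deltas": [{"dp": [-30,0,26.4],"rotation": [0,1.55,0]},{"dp": [-30.9,0,25.6],"rotation": [0,1.55,0]},{"dp": [-31.5,0,24.8],"rotation": [0,1.55,0]},{"dp": [-32.2,0,24],"rotation": [0,1.55,0]},{"dp": [-32.8,0,23],"rotation": [0,1.55,0]}]}}

```text
t: 1.18
eef_pos: [0.393, 0.2164, 0.322]
ee_rot: [-1.559, 0.005, 2.431]
force: [2.0, -0.2, -0.5]
width: 0.0877
```

Run:
```python
from h import *
from station import arm
s=arm.get_state();f=arm.grab_frame("wrist")
np.savez("pics/w0.npz",**f,eef_pos=s["eef_pos"],ee_rot=s["ee_rot"])
cv2.imwrite("pics/w0.png",f["pixels"][:,:,::-1]);print(f["mount"].round(3),f["fx"],s["q"],s["t"])
plan(s,[.506,-.16,.30],124,41)
```

```text
[[-0.001  0.955  0.296 -0.08 ]
 [-0.001 -0.296  0.955 -0.183]
 [ 1.     0.     0.001 -0.   ]
 [ 0.     0.     0.     1.   ]] 356.09339928460696 [ 0.94869776 -0.08000527 -0.24124363  0.00369601 -1.42148769 -0.0894722 ] 1.1833
n 10 yaw now 139.26 pos [0.393  0.2164 0.322 ] rv [-0.62 15.26 -0.36]
[-33.1   2.6  21.1] [-0.06  1.53 -0.04]
[-33.7   2.6  20.2] [-0.06  1.53 -0.04]
[-34.2   2.5  19.3] [-0.06  1.53 -0.04]
[-34.7   2.5  18.4] [-0.06  1.53 -0.04]
[-35.2   2.4  17.5] [-0.06  1.53 -0.04]
[-35.6   2.4  16.5] [-0.06  1.53 -0.04]
[-36.1   2.4  15.6] [-0.06  1.53 -0.04]
[-36.5   2.3  14.6] [-0.06  1.53 -0.04]
[-36.8   2.3  13.7] [-0.06  1.53 -0.04]
[-37.2   2.2  12.7] [-0.06  1.53 -0.04]
```

View pics/w0.png

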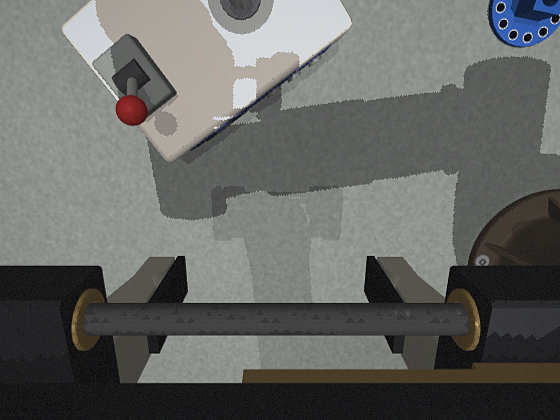

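The wrist view shows the knob at (131,110), the shaft collar at the top edge (240,5) and the carousel at upper right. I'll move on and measure the shaft on the way.

{"api": "move_arm", "payload": {"deltas": [{"dp": [-33,0,21],"rotation": [0,1.5,0]},{"dp": [-33.7,0,5],"rotation": [-0.6,1.5,0]},{"dp": [-10,0,0],"rotation": [0,0,0]},{"dp": [0,0,0],"rotation": [0,0,0]}]}}

```text
t: 1.57
eef_pos: [0.4324, 0.1382, 0.3237]
ee_rot: [-1.572, 0.006, 2.369]
force: [-0.4, -0.2, 1.0]
width: 0.0877
```

```bash
cat > snap.py <<'E'
import sys
from h import *
from station import arm
n=sys.argv[1];s=arm.get_state();f=arm.grab_frame("wrist")
np.savez(f"pics/{n}.npz",**f,eef_pos=s["eef_pos"],ee_rot=s["ee_rot"])
cv2.imwrite(f"pics/{n}.png",f["pixels"][:,:,::-1]);print(s["t"],np.round(s["eef_pos"],4),np.degrees(s["ee_rot"]).round(2),np.round(s["force"],2))
if len(sys.argv)>3: plan(s,[float(x) for x in sys.argv[2:5]],float(sys.argv[5]),38)
E
cat >> h.py <<'E'
def wT(f):
    T=np.eye(4);T[:3,:3]=R.from_euler("xyz",f["ee_rot"]).as_matrix();T[:3,3]=f["eef_pos"];return T@f["mount"]
def onplane(f,T,uv,z):
    uv=np.atleast_2d(uv).astype(float)
    d=np.stack([(uv[:,0]-f["cx"])/f["fx"],(uv[:,1]-f["cy"])/f["fy"],np.ones(len(uv))],-1)@T[:3,:3].T
    return T[:3,3]+d*((z-T[2,3])/d[:,2])[:,None]
E
python3 snap.py w1 .45 -.077 .30 124
```

```text
1.5667 [0.4324 0.1382 0.3237] [-90.05   0.33 135.72] [-0.43 -0.17  0.96]
n 6 yaw now 135.72 pos [0.4324 0.1382 0.3237] rv [ 0.09 11.72 -0.32]
[-27.1   4.1  23.6] [ 0.01  1.95 -0.05]
[-27.9   4.1  22.7] [ 0.01  1.95 -0.05]
[-28.7   4.1  21.7] [ 0.01  1.95 -0.05]
[-29.4   4.   20.7] [ 0.01  1.95 -0.05]
[-30.1   4.   19.7] [ 0.01  1.95 -0.05]
[-30.8   4.   18.7] [ 0.01  1.95 -0.05]
```

View pics/w1.png

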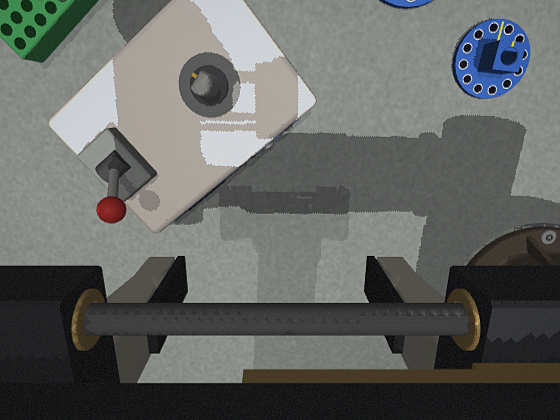

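The shaft is in view at (209,85), with the yellow tick at (194,74). I'll zoom in on it.

Run:
```python
from h import *
f=load("w1");im=f["pixels"]
cv2.imwrite("pics/w1c.png",cv2.resize(im[45:125,165:255],None,fx=7,fy=7,interpolation=cv2.INTER_CUBIC)[:,:,::-1])
T=wT(f);W=cloud(f,T)
mb=W[:240,30:330].reshape(-1,3);mb=mb[(mb[:,2]>.085)&(mb[:,2]<.094)]
print(cv2.minAreaRect(mb[:,:2].astype(np.float32)),np.median(mb[:,2]))
sh=W[45:125,165:255].reshape(-1,3);sh=sh[sh[:,2]>.13];print("shaft",len(sh),sh.mean(0),sh[:,2].max(),np.median(sh,0), sh.min(0),sh.max(0))
hsv=cv2.cvtColor(im,cv2.COLOR_RGB2HSV);y=cv2.inRange(hsv,(18,100,90),(38,255,255));y[:, :165]=0;y[:,255:]=0;y[125:]=0
v,u=np.nonzero(y);print(np.c_[u,v].mean(0),len(u),onplane(f,T,np.c_[u,v],.0965).mean(0))
```

```text
((0.5580751299858093, 0.16593345999717712), (0.2576005756855011, 0.17836850881576538), 84.53018951416016) 0.09014671517333306
shaft 466 [0.54940628 0.11936434 0.15330955] 0.5071957405122698 [0.55147542 0.12007038 0.14059759] [0.48903925 0.08285613 0.13013153] [0.56195381 0.13315096 0.50719574]
[193.90909091  74.90909091] 22 [0.57204633 0.12491308 0.0965    ]
```

View pics/w1c.png

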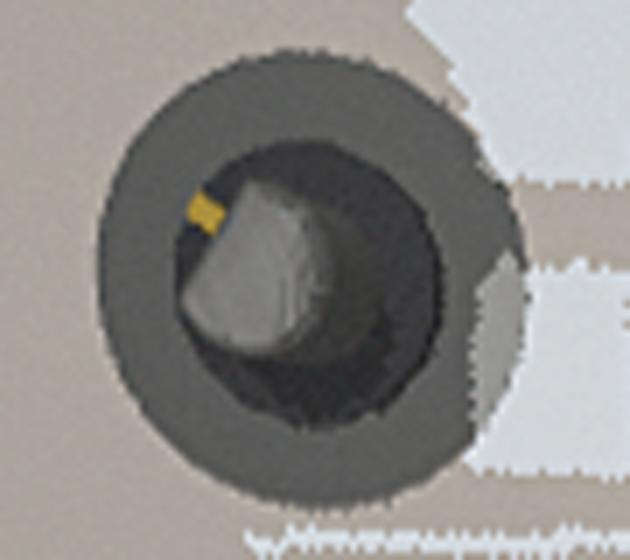

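{"api": "move_arm", "payload": {"deltas": [{"dp": [-27,4,23.6],"rotation": [0,1.95,0]},{"dp": [-28,4,22.7],"rotation": [0,1.95,0]},{"dp": [-28.7,4,21.7],"rotation": [0,1.95,0]},{"dp": [-29.4,4,20.7],"rotation": [0,1.95,0]},{"dp": [-30,4,19.7],"rotation": [0,1.95,0]}]}}

```text
t: 2.03
eef_pos: [0.4464, -0.0375, 0.3029]
ee_rot: [-1.573, 0.004, 2.206]
force: [-0.2, 0.3, -0.7]
width: 0.0876
```

{"api": "move_arm", "payload": {"deltas": [{"dp": [-30,4,18.7],"rotation": [0,1.95,0]},{"dp": [0,0,0],"rotation": [0,0,0]},{"dp": [0,0,0],"rotation": [0,0,0]}]}}

```text
t: 2.28
eef_pos: [0.4478, -0.0775, 0.2973]
ee_rot: [-1.57, 0.002, 2.164]
force: [0.0, 0.7, 0.1]
width: 0.0877
```

```bash
python3 snap.py w2 .506 -.16 .30 124
```

```text
2.2833 [ 0.4478 -0.0775  0.2973] [-89.98   0.14 123.99] [0.01 0.68 0.14]
n 3 yaw now 123.99 pos [ 0.4478 -0.0775  0.2973] rv [-0.02 -0.01 -0.14]
[-33.6  -0.8  -0.7] [-0.01 -0.   -0.05]
[-33.6  -0.9  -0.7] [-0.01 -0.   -0.05]
[-33.6  -0.9  -0.7] [-0.01 -0.   -0.05]
```

View pics/w2.png

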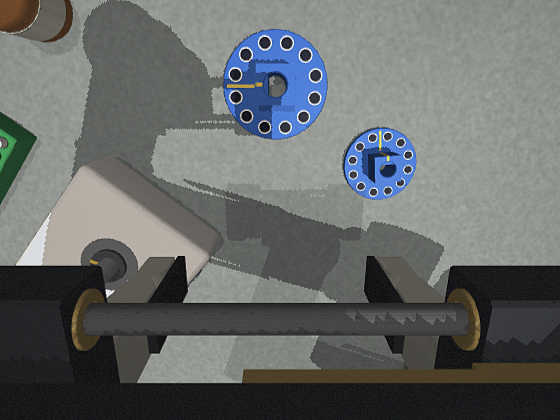

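The carousel's hub top is at about (276,84) and its yellow line runs left from there, nearly along the jaw axis. Now I'll compute the poses.

Run:
```python
from h import *
f=load("w2");T=wT(f);im=f["pixels"];W=cloud(f,T);hsv=cv2.cvtColor(im,cv2.COLOR_RGB2HSV)
b=cv2.inRange(hsv,(100,110,40),(130,255,255));m=np.zeros_like(b);m[15:150,210:340]=255;b&=m
# disc: outer contour on plane z~.012, ransac-ish ellipse in metric
c=max(cv2.findContours(b,cv2.RETR_EXTERNAL,cv2.CHAIN_APPROX_NONE)[0],key=cv2.contourArea)[:,0]
P=onplane(f,T,c,.012)[:,:2]
from scipy.optimize import least_squares
r=least_squares(lambda x:np.hypot(P[:,0]-x[0],P[:,1]-x[1])-x[2],[.505,-.16,.065],loss="soft_l1",f_scale=.001).x;print("disc",r)
h=W[(m>0)&(W[...,2]>.052)&(W[...,2]<.064)][:,:2];print("hub top",len(h),cv2.minAreaRect(h.astype(np.float32)),np.median(W[(m>0)&(W[...,2]>.052)&(W[...,2]<.064)][:,2]))
y=cv2.inRange(hsv,(18,80,70),(38,255,255))&m
L=W[y>0];
for nm,s in (("disc",L[(L[:,2]<.03)]),("hub",L[L[:,2]>.05])):
    print(nm,len(s),s.mean(0)); 
    if len(s)>5:
        print("az from centre",np.degrees(np.arctan2(*(s.mean(0)[:2]-r[:2])[::-1])))
        vx=cv2.fitLine(s[:,:2].astype(np.float32),cv2.DIST_L2,0,.01,.01).ravel();print("line",np.degrees(np.arctan2(vx[1],vx[0])),vx)
cv2.imwrite("pics/w2c.png",cv2.resize(im[20:150,210:340],None,fx=5,fy=5,interpolation=2)[:,:,::-1])
# shaft
g=load("w1");T1=wT(g);im=g["pixels"]
gray=cv2.cvtColor(im,cv2.COLOR_RGB2GRAY)
W1=cloud(g,T1);s=W1[45:125,165:255];print("shafttop z hist",np.histogram(s[...,2],bins=np.arange(.085,.15,.005)))
t=s[(s[...,2]>.136)&(s[...,2]<.145)];print("top",len(t),t.mean(0),t.min(0),t.max(0))
k=W1[:,60:160][(cv2.inRange(cv2.cvtColor(im,cv2.COLOR_RGB2HSV),(0,150,60),(6,255,255))>0)[:,60:160]];print("knob",k.mean(0),k.max(0),k.min(0))
```

```text
disc [ 0.50388964 -0.16008916  0.06380463]
hub top 1244 ((0.5035198926925659, -0.15949784219264984), (0.04448746144771576, 0.043335169553756714), 33.78306579589844) 0.058157259597590716
disc 91 [ 0.54096506 -0.13538041  0.01257817]
az from centre 33.68129485105803
line 32.63589 [ 0.84211475  0.5392984   0.5409651  -0.1353804 ]
hub 25 [ 0.5166712  -0.1491267   0.09247088]
az from centre 40.61892680660524
line -11.801875 [ 0.9788607  -0.20452808  0.5166712  -0.14912671]
shafttop z hist (array([1731, 4292,  606,   17,   14,   16,   20,   19,   19,   19,  153,
        277]), array([0.085, 0.09 , 0.095, 0.1  , 0.105, 0.11 , 0.115, 0.12 , 0.125,
       0.13 , 0.135, 0.14 , 0.145]))
top 424 [0.55201141 0.12097742 0.1403055 ] [0.5420382  0.11023736 0.13609931] [0.56195381 0.13315096 0.1436573 ]
knob [0.52876567 0.25622964 0.19331302] [0.54147705 0.27027736 0.50719574] [0.48903925 0.08285613 0.17835051]
```

View pics/w2c.png

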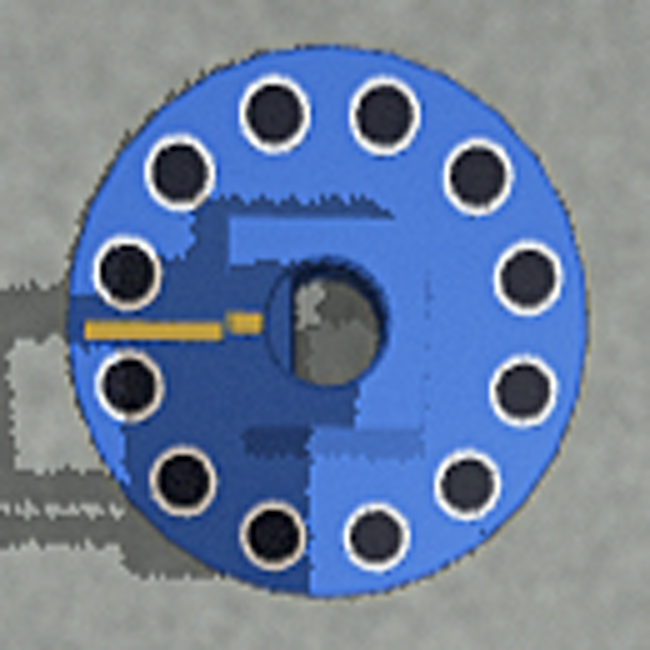

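Carousel centre is (0.5037, -0.1598) with yaw 33.8°; the hub-top rectangle, disc line and image all agree. I'll move above it and then descend.

Run:
```python
from h import *
from station import arm
s=arm.get_state();plan(s,[.5037,-.1598,.10],123.8,40)
```

```text
n 6 yaw now 124.05 pos [ 0.4478 -0.077   0.2972] rv [-0.04  0.25 -0.14]
[-16.6  32.9  -0. ] [-0.01  0.04 -0.02]
[-16.6  32.9  -0. ] [-0.01  0.04 -0.02]
[-16.6  32.9  -0. ] [-0.01  0.04 -0.02]
[-16.6  32.9  -0. ] [-0.01  0.04 -0.02]
[-16.6  32.9  -0. ] [-0.01  0.04 -0.02]
[-16.6  32.9  -0.1] [-0.01  0.04 -0.02]
```

{"api": "move_arm", "payload": {"deltas": [{"dp": [-33,0,0],"rotation": [0,0,-0.1]},{"dp": [-33,33,0],"rotation": [0,0.2,0]},{"dp": [-33,33,0],"rotation": [0,0,0]},{"dp": [0,35,0],"rotation": [0,0,0]},{"dp": [0,30,0],"rotation": [0,0,0]}]}}

```text
t: 2.75
eef_pos: [0.5121, -0.1508, 0.1746]
ee_rot: [-1.587, 0.011, 2.178]
force: [-0.0, -0.3, -1.0]
width: 0.0878
```

{"api": "move_arm", "payload": {"deltas": [{"dp": [0,30,0],"rotation": [0,0,0]},{"dp": [0,20,0],"rotation": [0,0,0]},{"dp": [0,0,0],"rotation": [0,0,0]}]}}

```text
t: 3.0
eef_pos: [0.5108, -0.1456, 0.116]
ee_rot: [-1.579, 0.005, 2.183]
force: [-0.9, 0.5, 0.1]
width: 0.0877
```

```bash
python3 snap.py w3 .5037 -.1598 .02 123.8
```

```text
3.0 [ 0.5108 -0.1456  0.116 ] [-90.49   0.27 125.07] [-0.94  0.52  0.06]
n 3 yaw now 125.07 pos [ 0.5108 -0.1456  0.116 ] rv [ 0.5   1.27 -0.27]
[-2.4 32.   4.9] [ 0.17  0.42 -0.09]
[-2.4 32.   4.8] [ 0.17  0.42 -0.09]
[-2.5 32.   4.7] [ 0.17  0.42 -0.09]
```

View pics/w3.png

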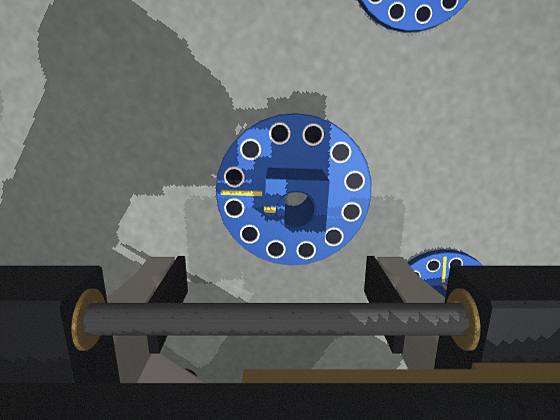

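The target sits centred between the open fingers, about 15 mm off. I'll correct sideways first, then descend.

{"api": "move_arm", "payload": {"deltas": [{"dp": [-7.4,16,14.4],"rotation": [0.5,1.2,-0.3]},{"dp": [0,20,0],"rotation": [0,0,0]},{"dp": [0,0,0],"rotation": [0,0,0]}]}}

```text
t: 3.3
eef_pos: [0.5092, -0.1566, 0.0862]
ee_rot: [-1.577, 0.005, 2.17]
force: [-1.0, 0.2, 0.4]
width: 0.0874
```

```bash
python3 snap.py w4 .5037 -.1598 .02 123.8
```

```text
3.3 [ 0.5092 -0.1566  0.0862] [-90.34   0.3  124.31] [-1.02  0.25  0.4 ]
n 2 yaw now 124.31 pos [ 0.5092 -0.1566  0.0862] rv [ 0.34  0.51 -0.3 ]
[ 0.4 33.1  3.3] [ 0.17  0.26 -0.15]
[ 0.3 33.1  3.2] [ 0.17  0.26 -0.15]
```

{"api": "move_arm", "payload": {"deltas": [{"dp": [0.7,12,6.5],"rotation": [0.3,0.5,-0.3]},{"dp": [0,20,0],"rotation": [0,0,0]},{"dp": [0,12,0],"rotation": [0,0,0]},{"dp": [0,0,0],"rotation": [0,0,0]}]}}

```text
t: 3.68
eef_pos: [0.5109, -0.1581, 0.0507]
ee_rot: [-1.583, 0.009, 2.166]
force: [-0.2, -0.5, 0.6]
width: 0.0879
```

```bash
python3 snap.py w5 .5037 -.1598 .02 123.8
python3 - <<'E'
from h import *
f=load("w5");T=wT(f);W=cloud(f,T);m=np.zeros(W.shape[:2],bool);m[:260,190:372]=1
h=W[m&(W[...,2]>.053)&(W[...,2]<.064)][:,:2];print(len(h),cv2.minAreaRect(h.astype(np.float32)))
E
```

```text
3.6833 [ 0.5109 -0.1581  0.0507] [-90.69   0.51 124.09] [-0.19 -0.46  0.55]
n 1 yaw now 124.09 pos [ 0.5109 -0.1581  0.0507] rv [ 0.69  0.29 -0.51]
[ 2.9 30.6  7.3] [ 0.69  0.29 -0.51]
2556 ((0.51020747423172, -0.16929489374160767), (0.04451802372932434, 0.021776681765913963), 32.96883010864258)
```

View pics/w5.png

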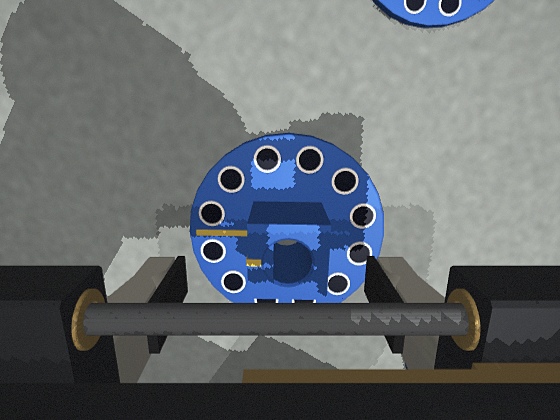

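{"api": "move_arm", "payload": {"deltas": [{"dp": [3,0,7.3],"rotation": [0.7,0.3,-0.5]},{"dp": [0,0,0],"rotation": [0,0,0]}]}}

```text
t: 3.9
eef_pos: [0.5046, -0.1596, 0.0542]
ee_rot: [-1.573, 0.002, 2.161]
force: [-0.4, 1.4, 0.3]
width: 0.0878
```

```bash
cat > st.py <<'E'
import sys
from h import *
from station import arm
s=arm.get_state();print(s["t"],"F",np.round(s["force"],2),"M",np.round(s["moment"],2),"w",s["width"],"rot",np.degrees(s["ee_rot"]).round(2))
if len(sys.argv)>3: plan(s,[float(x) for x in sys.argv[1:4]],float(sys.argv[4]),float(sys.argv[5]) if len(sys.argv)>5 else 40)
E
python3 st.py .5037 -.1598 .02 123.8
```

```text
3.9 F [-0.4   1.37  0.33] M [0.1  0.03 0.05] w 0.08782573112357066 rot [-9.0100e+01  1.1000e-01  1.2384e+02]
n 1 yaw now 123.84 pos [ 0.5046 -0.1596  0.0542] rv [ 0.1   0.04 -0.11]
[ 0.4 34.2  0.9] [ 0.1   0.04 -0.11]
```

{"api": "move_arm", "payload": {"deltas": [{"dp": [0,12,1],"rotation": [0,0,0]},{"dp": [0,12,1],"rotation": [0.2,0,-0.2]},{"dp": [0,10,1],"rotation": [0.2,0,-0.2]},{"dp": [0,0,0],"rotation": [0,0,0]}]}}

```text
t: 4.23
eef_pos: [0.505, -0.1614, 0.0231]
ee_rot: [-1.571, -0.001, 2.162]
force: [-0.0, 0.1, -0.1]
width: 0.0875
```

```bash
python3 st.py .5037 -.1598 .02 123.8
```

```text
4.2333 F [-0.04  0.1  -0.05] M [0.02 0.09 0.  ] w 0.087525418261033 rot [-9.0020e+01 -8.0000e-02  1.2387e+02]
n 1 yaw now 123.87 pos [ 0.505  -0.1614  0.0231] rv [0.02 0.07 0.08]
[2.1 3.1 0.2] [0.02 0.07 0.08]
```

{"api": "move_arm", "payload": {"deltas": [{"dp": [2,2,0],"rotation": [0,0,0]},{"dp": [0,0,0],"rotation": [0,0,0]}]}}

```text
t: 4.4
eef_pos: [0.5037, -0.1599, 0.0206]
ee_rot: [-1.57, -0.002, 2.162]
force: [0.0, -0.3, -0.5]
width: 0.0876
```

{"api": "move_arm", "payload": {"deltas": [{"dp": [0,0,0],"rotation": [0,0,0]},{"dp": [0,0,0],"rotation": [0,0,0]},{"dp": [0,0,0],"rotation": [0,0,0]},{"dp": [0,0,0],"rotation": [0,0,0]},{"dp": [0,0,0],"rotation": [0,0,0]}], "jaw": 255, "squeeze": 25}}

```text
t: 4.82
eef_pos: [0.5045, -0.1598, 0.0217]
ee_rot: [-1.571, -0.001, 2.162]
force: [0.4, 0.4, -0.2]
width: 0.0596
```

```bash
python3 st.py .5037 -.1598 .02 123.8
```

```text
4.8167 F [ 0.4   0.39 -0.2 ] M [ 0.01 -0.03  0.01] w 0.05963857765387518 rot [-9.0010e+01 -6.0000e-02  1.2388e+02]
n 1 yaw now 123.88 pos [ 0.5045 -0.1598  0.0217] rv [0.01 0.08 0.06]
[0.4 1.7 0.7] [0.01 0.08 0.06]
```

{"api": "move_arm", "payload": {"deltas": [{"dp": [0,0,0],"rotation": [0,0,0]},{"dp": [0,0,0],"rotation": [0,0,0]},{"dp": [0,0,0],"rotation": [0,0,0]},{"dp": [0,0,0],"rotation": [0,0,0]},{"dp": [0,0,0],"rotation": [0,0,0]}]}}

```text
t: 5.23
eef_pos: [0.5046, -0.1598, 0.022]
ee_rot: [-1.571, -0.001, 2.162]
force: [-0.2, -0.2, 0.1]
width: 0.0435
```

{"api": "move_arm", "payload": {"deltas": [{"dp": [0,0,0],"rotation": [0,0,0]},{"dp": [0,0,0],"rotation": [0,0,0]}]}}

```text
t: 5.4
eef_pos: [0.5046, -0.1598, 0.022]
ee_rot: [-1.571, -0.001, 2.162]
force: [0.5, 0.3, 0.2]
width: 0.0437
```

```bash
python3 st.py .5045 -.1598 .1217 123.8
```

```text
5.4 F [0.53 0.27 0.21] M [ 0.06  0.04 -0.03] w 0.04372273710268523 rot [-9.0030e+01 -4.0000e-02  1.2388e+02]
n 3 yaw now 123.88 pos [ 0.5046 -0.1598  0.022 ] rv [0.03 0.08 0.04]
[  0.  -33.2   0. ] [0.01 0.03 0.01]
[  0.  -33.2   0. ] [0.01 0.03 0.01]
[  0.  -33.2   0. ] [0.01 0.03 0.01]
```

Gripped at 43.7 mm with the underside 22 mm below the TCP. Lifting, then I'll go to a pose where the shaft appears in the image where the carousel did, so calibration errors cancel.

{"api": "move_arm", "payload": {"deltas": [{"dp": [0,-15,0],"rotation": [0,0,0]},{"dp": [0,-25,0],"rotation": [0,0,0]},{"dp": [0,-35,0],"rotation": [0,0,0]},{"dp": [0,-35,0],"rotation": [0,0,0]},{"dp": [0,-35,0],"rotation": [0,0,0]}], "squeeze": 35}}

```text
t: 5.82
eef_pos: [0.4958, -0.1591, 0.1608]
ee_rot: [-1.552, -0.016, 2.159]
force: [1.1, 0.5, -3.9]
width: 0.0437
```

{"api": "move_arm", "payload": {"deltas": [{"dp": [0,-35,0],"rotation": [0,0,0]},{"dp": [0,-35,0],"rotation": [0,0,0]},{"dp": [0,-35,0],"rotation": [0,0,0]},{"dp": [0,-25,0],"rotation": [0,0,0]},{"dp": [0,0,0],"rotation": [0,0,0]}]}}

```text
t: 6.23
eef_pos: [0.498, -0.1596, 0.3023]
ee_rot: [-1.557, -0.014, 2.159]
force: [1.1, -0.6, -2.8]
width: 0.0436
```

```bash
python3 snap.py w6 .527 .216 .30 105.7
```

```text
6.2333 [ 0.498  -0.1596  0.3023] [-89.22  -0.8  123.69] [ 1.11 -0.58 -2.78]
n 10 yaw now 123.69 pos [ 0.498  -0.1596  0.3023] rv [-0.9  17.99  0.68]
[ 29.6   0.3 -23.3] [-0.09  1.8   0.07]
[ 30.4   0.3 -22.3] [-0.09  1.8   0.07]
[ 31.    0.3 -21.3] [-0.09  1.8   0.07]
[ 31.7   0.3 -20.4] [-0.09  1.8   0.07]
[ 32.3   0.3 -19.4] [-0.09  1.8   0.07]
[ 32.9   0.3 -18.3] [-0.09  1.8   0.07]
[ 33.5   0.3 -17.3] [-0.09  1.8   0.07]
[ 34.    0.3 -16.2] [-0.09  1.8   0.07]
[ 34.5   0.3 -15.2] [-0.09  1.8   0.07]
[ 34.9   0.2 -14.1] [-0.09  1.8   0.07]
```

View pics/w6.png

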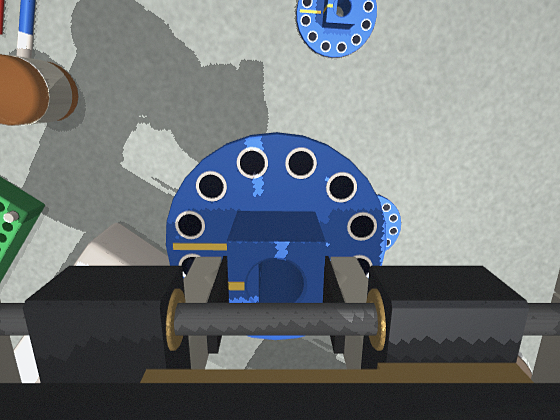

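The carousel is held level, with its line on the left and the image clear above row 130.

{"api": "move_arm", "payload": {"deltas": [{"dp": [29.6,0,-23.3],"rotation": [-0.9,1.8,0.7]},{"dp": [30.4,0,-22.3],"rotation": [0,1.8,0]},{"dp": [31,0,-21.3],"rotation": [0,1.8,0]},{"dp": [31.7,0,-20.4],"rotation": [0,1.8,0]},{"dp": [32.3,0,-19.4],"rotation": [0,1.8,0]}]}}

```text
t: 6.7
eef_pos: [0.5077, 0.0285, 0.2918]
ee_rot: [-1.56, -0.008, 1.982]
force: [1.0, -0.2, -4.0]
width: 0.0433
```

{"api": "move_arm", "payload": {"deltas": [{"dp": [33,0,-18.3],"rotation": [0,1.8,0]},{"dp": [33.5,0,-17.3],"rotation": [0,1.8,0]},{"dp": [34,0,-16.2],"rotation": [0,1.8,0]},{"dp": [30,0,-15.2],"rotation": [0,1.8,0]},{"dp": [0,0,0],"rotation": [0,0,0]}]}}

```text
t: 7.12
eef_pos: [0.5178, 0.1861, 0.2801]
ee_rot: [-1.543, -0.007, 1.85]
force: [0.4, 0.1, -3.0]
width: 0.0431
```

```bash
python3 st.py .527 .216 .30 105.7
```

```text
7.1167 F [ 0.37  0.09 -2.96] M [ 0.18 -0.25  0.01] w 0.043101403615637135 rot [-88.43  -0.43 106.  ]
n 1 yaw now 106.0 pos [0.5178 0.1861 0.2801] rv [-1.57  0.31  0.42]
[ 26.4 -20.1 -16.6] [-1.57  0.31  0.42]
```

{"api": "move_arm", "payload": {"deltas": [{"dp": [26.4,-20,-16.6],"rotation": [-1.6,0.3,0.4]},{"dp": [0,0,0],"rotation": [0,0,0]},{"dp": [0,0,0],"rotation": [0,0,0]}]}}

```text
t: 7.37
eef_pos: [0.5235, 0.2189, 0.2914]
ee_rot: [-1.558, 0.003, 1.848]
force: [-1.0, -0.8, -4.7]
width: 0.0437
```

```bash
python3 snap.py w7 .527 .216 .30 105.7
```

```text
7.3667 [0.5235 0.2189 0.2914] [-89.28   0.17 105.87] [-0.99 -0.79 -4.66]
n 1 yaw now 105.87 pos [0.5235 0.2189 0.2914] rv [-0.72  0.16 -0.18]
[-3.7 -8.6 -2.4] [-0.72  0.16 -0.18]
```

View pics/w7.png

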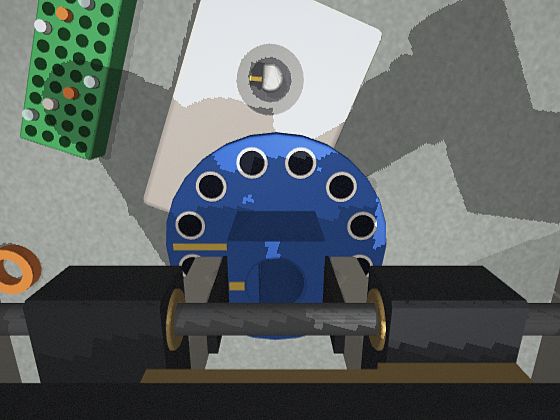

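The shaft top is at (271,76) and the tick at (255,78), straight left, so the yaw nearly matches already. Fitting it more precisely.

```bash
cat > fit.py <<'E'
import sys
from h import *
from scipy.optimize import least_squares
f=load(sys.argv[1]);T=wT(f);im=f["pixels"];W=cloud(f,T);u0,v0=int(sys.argv[2]),int(sys.argv[3])
c=im[v0-40:v0+40,u0-40:u0+40];cv2.imwrite(f"pics/{sys.argv[1]}c.png",cv2.resize(c,None,fx=7,fy=7,interpolation=2)[:,:,::-1])
hsv=cv2.cvtColor(im,cv2.COLOR_RGB2HSV)
m=np.zeros(W.shape[:2],bool);m[max(v0-45,0):v0+45,u0-45:u0+45]=1
g=cv2.cvtColor(im,cv2.COLOR_RGB2GRAY)
y=(cv2.inRange(hsv,(15,90,80),(38,255,255))>0)&m
v,u=np.nonzero(y);tk=onplane(f,T,np.c_[u,v],.0965)[:,:2];print("tick",len(u),u.mean(),v.mean(),tk.mean(0))
z=W[...,2];tp=W[m&(z>.1385)&(z<.1445)][:,:2];print("top",len(tp),tp.mean(0),tp.min(0),tp.max(0))
# collar outer edge: rays in the image plane z=.096, find edge radius near .021
def edge(c,z,rr,sgn):
    P=[]
    for a in np.radians(np.arange(0,360,4)):
        r=np.arange(rr[0],rr[1],.00025);Q=np.stack([c[0]+r*np.cos(a),c[1]+r*np.sin(a),np.full_like(r,z)],-1)
        q=(Q-T[:3,3])@T[:3,:3];uv=np.stack([q[:,0]/q[:,2]*f["fx"]+f["cx"],q[:,1]/q[:,2]*f["fy"]+f["cy"]],-1).astype(np.float32)
        s=cv2.remap(g,uv[None,:,0],uv[None,:,1],cv2.INTER_LINEAR)[0].astype(float)
        s=cv2.GaussianBlur(s[None],(0,0),2)[0];d=np.gradient(s)*sgn;i=d.argmax()
        if d[i]>1.0 and 1<i<len(r)-2:P.append(Q[i,:2])
    return np.array(P)
c0=np.array([.5542,.1199])
for it in range(4):
    P=edge(c0,.096,(.015,.027),1)
    x=least_squares(lambda x:np.hypot(*(P-x[:2]).T)-.021,c0,loss="soft_l1",f_scale=.0005).x;c0=x
res=np.hypot(*(P-c0).T);print("collar",c0,len(P),np.median(res),np.std(res))
print("tick yaw",np.degrees(np.arctan2(*(tk.mean(0)-c0)[::-1])))
E
python3 fit.py w7 270 78; python3 fit.py w1 209 85
```

```text
tick 61 255.39344262295083 78.36065573770492 [0.56844816 0.12430737]
top 437 [0.55262897 0.12156877] [0.54309887 0.11056983] [0.56187242 0.13375217]
collar [0.55460607 0.12158264] 90 0.021005080516290388 0.0007947406881685746
tick yaw 11.135953928175965
tick 22 193.9090909090909 74.9090909090909 [0.57204633 0.12491308]
top 357 [0.55226368 0.12095316] [0.54254791 0.11088617] [0.56191163 0.13286843]
collar [0.5536445  0.12130016] 90 0.021008674177678315 0.0013291048184360529
tick yaw 11.107875846951178
```

View pics/w7c.png

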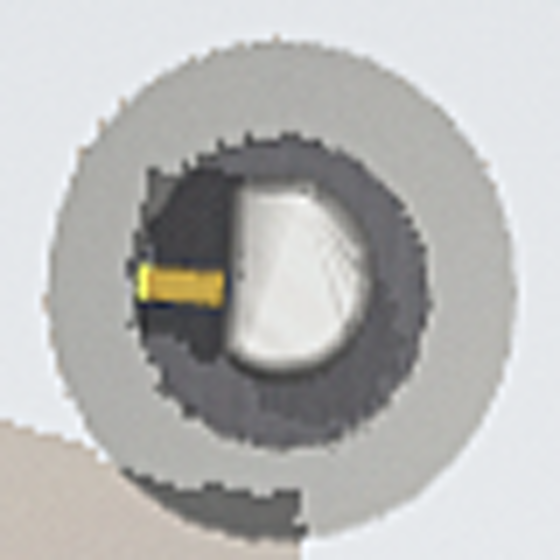

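```bash
cat > flat.py <<'E'
import sys
from h import *
f=load(sys.argv[1]);T=wT(f);im=f["pixels"];hsv=cv2.cvtColor(im,cv2.COLOR_RGB2HSV);W=cloud(f,T)
u0,v0=int(sys.argv[2]),int(sys.argv[3]);m=np.zeros(im.shape[:2],np.uint8);m[v0-25:v0+25,u0-25:u0+25]=255
y=cv2.inRange(hsv,(15,90,80),(38,255,255))&m;v,u=np.nonzero(y)
l=cv2.fitLine(onplane(f,T,np.c_[u,v],.0965)[:,:2].astype(np.float32),2,0,.01,.01).ravel();print("tick dir",np.degrees(np.arctan2(l[1],l[0])),l)
z=W[...,2];t=((z>.134)&(z<.146)&(m>0)).astype(np.uint8)
c=max(cv2.findContours(t,0,1)[0],key=cv2.contourArea)[:,0]
P=onplane(f,T,c,.141)[:,:2];ctr=P.mean(0)
print("top mask circle",cv2.minEnclosingCircle(P.astype(np.float32)))
a=np.radians(11.6);n=np.array([np.cos(a),np.sin(a)]);s=(P-ctr)@n;tt=(P-ctr)@[-n[1],n[0]]
print("extent along n",s.min(),s.max(),"perp",tt.min(),tt.max(),"ctr",ctr)
e=P[(s>s.max()-.0022)&(abs(tt)<.008)]
l=cv2.fitLine(e.astype(np.float32),cv2.DIST_HUBER,0,.01,.01).ravel();print("flat normal",np.degrees(np.arctan2(l[1],l[0]))-90,len(e))
mid=ctr+n*((s.min()+s.max())/2)+np.array([-n[1],n[0]])*((tt.min()+tt.max())/2)
print("axis est (top)",mid+n*((s.min()+s.max())/2*0)+n*0.0 - n*0 , "from flat max:",ctr+n*(s.max()-.007)+np.array([-n[1],n[0]])*((tt.min()+tt.max())/2))
E
python3 flat.py w7 270 78;python3 flat.py w1 209 85
```

```text
tick dir 10.326841 [0.9838012  0.17926311 0.5684482  0.12430736]
top mask circle ((0.553939938545227, 0.12200990319252014), 0.011923498474061489)
extent along n -0.010589021236890137 0.008028413662865714 perp -0.011527376148649805 0.011839673153655061 ctr [0.55304617 0.12166703]
flat normal -168.79785 20
axis est (top) [0.55176062 0.12156255] from flat max: [0.55402218 0.12202678]
tick dir -6.9270654 [ 0.99270046 -0.12060578  0.57204634  0.12491308]
top mask circle ((0.553025484085083, 0.12111113965511322), 0.011914708651602268)
extent along n -0.010241832228157138 0.008676863050926773 perp -0.011452074178348133 0.011883792016684668 ctr [0.55179532 0.12069784]
flat normal -168.47778 15
axis est (top) [0.55098542 0.12075195] from flat max: [0.55339453 0.12124647]
```

The shaft yaw estimates (tick 11.1°, flat edge 11.2° and 11.5°) average about 11.2°, so the tool yaw target is 101.2°. With the grip bias removed, the TCP target is about (0.5551, 0.1215). Moving above the shaft.

```bash
python3 st.py .5551 .1215 .21 101.2 35
```

```text
7.4167 F [ 1.27  0.22 -3.04] M [ 0.08 -0.31 -0.01] w 0.04398067953971587 rot [-89.34   0.16 105.85]
n 4 yaw now 105.85 pos [0.524  0.219  0.2917] rv [-0.65  4.65 -0.19]
[-25.5  20.5  -1. ] [-0.16  1.16 -0.05]
[-25.5  20.5  -1.5] [-0.16  1.16 -0.05]
[-25.5  20.4  -2. ] [-0.16  1.16 -0.05]
[-25.5  20.4  -2.4] [-0.16  1.16 -0.05]
```

{"api": "move_arm", "payload": {"deltas": [{"dp": [-25.5,0,-1],"rotation": [-0.6,1.2,-0.2]},{"dp": [-25.5,15,-1.5],"rotation": [0,1.2,0]},{"dp": [-25,15,-2],"rotation": [0,1.2,0]},{"dp": [-22,20,-2.4],"rotation": [0,1,0]},{"dp": [0,0,0],"rotation": [0,0,0]}]}}

```text
t: 7.83
eef_pos: [0.5524, 0.1209, 0.2342]
ee_rot: [-1.563, -0.001, 1.766]
force: [-1.6, -0.8, -5.1]
width: 0.0435
```

```bash
python3 st.py .5551 .1215 .185 101.2 35
```

```text
7.8333 F [-1.56 -0.76 -5.12] M [-0.12  0.19 -0.04] w 0.04354212064171126 rot [-8.9580e+01 -4.0000e-02  1.0117e+02]
n 2 yaw now 101.17 pos [0.5524 0.1209 0.2342] rv [-0.42 -0.03  0.04]
[ 0.  24.6 -1.5] [-0.21 -0.02  0.02]
[ 0.  24.6 -1.4] [-0.21 -0.02  0.02]
```

{"api": "move_arm", "payload": {"deltas": [{"dp": [0,18,-2.9],"rotation": [-0.4,0,0]},{"dp": [0,18,0],"rotation": [0,0,0]},{"dp": [0,10,0],"rotation": [0,0,0]},{"dp": [0,0,0],"rotation": [0,0,0]}]}}

```text
t: 8.17
eef_pos: [0.5532, 0.1157, 0.183]
ee_rot: [-1.566, 0.0, 1.759]
force: [-0.8, -0.1, -3.9]
width: 0.0435
```

```bash
python3 st.py .5551 .1215 .17 101.2 35
```

```text
8.1667 F [-0.84 -0.07 -3.88] M [0.   0.08 0.07] w 0.04353805240839158 rot [-8.9700e+01  1.0000e-02  1.0076e+02]
n 1 yaw now 100.76 pos [0.5532 0.1157 0.183 ] rv [-0.3  -0.44 -0.01]
[ 5.3 13.  -3. ] [-0.3  -0.44 -0.01]
```

{"api": "move_arm", "payload": {"deltas": [{"dp": [5.3,3,-3],"rotation": [-0.3,-0.4,0]},{"dp": [0,0,0],"rotation": [0,0,0]}]}}

```text
t: 8.33
eef_pos: [0.555, 0.1212, 0.1797]
ee_rot: [-1.57, 0.001, 1.766]
force: [-0.2, 0.1, -4.0]
width: 0.0438
```

```bash
python3 snap.py w8 .5551 .1215 .17 101.2
python3 - <<'E'
from station import arm
import cv2,numpy as np
f=arm.grab_frame("scene");im=f["pixels"][120:230,290:430]
cv2.imwrite("pics/s8.png",cv2.resize(im,None,fx=5,fy=5,interpolation=2)[:,:,::-1])
E
```

```text
8.3333 [0.555  0.1212 0.1797] [-8.9950e+01  4.0000e-02  1.0116e+02] [-0.15  0.13 -4.03]
n 1 yaw now 101.16 pos [0.555  0.1212 0.1797] rv [-0.05 -0.04 -0.04]
[ 0.3  9.7 -0.2] [-0.05 -0.04 -0.04]
```

View pics/w8.png

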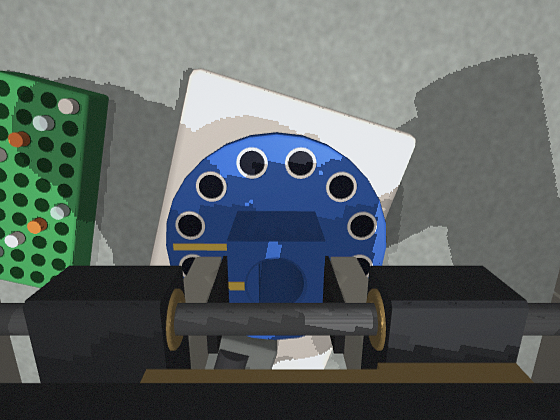

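View pics/s8.png

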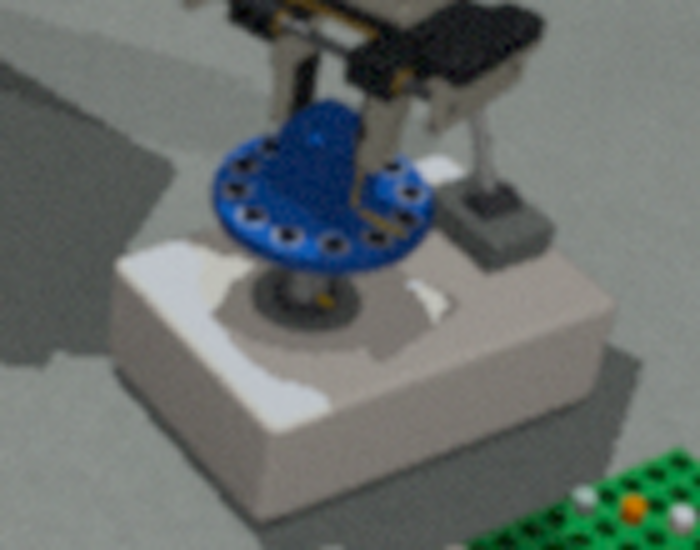

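Run:
```python
from h import *
from scipy.optimize import least_squares
for n in("w7","w8"):
    f=load(n);T=f["mount"];im=f["pixels"];hsv=cv2.cvtColor(im,cv2.COLOR_RGB2HSV)
    b=cv2.inRange(hsv,(100,110,40),(130,255,255));b[:110]=0;b[245:]=0;b[:,:160]=0;b[:,392:]=0
    c=max(cv2.findContours(b,0,1)[0],key=cv2.contourArea)[:,0];c=c[c[:,1]<240]
    # tool frame: plane y=+.010 (disc top 10 mm below TCP)
    d=np.stack([(c[:,0]-f["cx"])/f["fx"],(c[:,1]-f["cy"])/f["fy"],np.ones(len(c))],-1)@T[:3,:3].T
    P=(T[:3,3]+d*((.010-T[1,3])/d[:,1])[:,None])[:,[0,2]]
    for fix in (0,1):
        r=least_squares(lambda x:np.hypot(P[:,0]-x[0],P[:,1]-x[1])-(.065 if fix else x[2]),[0,0,.065],loss="soft_l1",f_scale=.0005).x;print(n,"tool x,z,r",r)
```

```text
w7 tool x,z,r [-0.00086491  0.00030133  0.06350699]
w7 tool x,z,r [0.00096162 0.00030664 0.065     ]
w8 tool x,z,r [-0.00082577  0.00030956  0.06349439]
w8 tool x,z,r [0.00102362 0.00030271 0.065     ]
```

The in-hand disc fit agrees with the offset I used to within about 0.5 mm. Descending gently with force checks.

{"api": "move_arm", "payload": {"deltas": [{"dp": [0.3,4,0],"rotation": [0,0,0]},{"dp": [0,4,0],"rotation": [0,0,0]},{"dp": [0,4,0],"rotation": [0,0,0]},{"dp": [0,0,0],"rotation": [0,0,0]}]}}

```text
t: 8.77
eef_pos: [0.5565, 0.1228, 0.1703]
ee_rot: [-1.576, -0.001, 1.767]
force: [-1.1, -0.6, -3.2]
width: 0.0438
```

```bash
python3 st.py .5551 .1215 .165 101.2 35
```

```text
8.7667 F [-1.09 -0.61 -3.23] M [-0.02  0.05 -0.02] w 0.0437619220888552 rot [-9.0280e+01 -4.0000e-02  1.0125e+02]
n 1 yaw now 101.25 pos [0.5565 0.1228 0.1703] rv [0.28 0.05 0.04]
[-1.   5.2  1.7] [0.28 0.05 0.04]
```

{"api": "move_arm", "payload": {"deltas": [{"dp": [-1,1,1.7],"rotation": [0.3,0,0]},{"dp": [-0.2,2,0.3],"rotation": [0.1,0,0]},{"dp": [0,0,0],"rotation": [0,0,0]}]}}

```text
t: 9.02
eef_pos: [0.5545, 0.1212, 0.167]
ee_rot: [-1.568, -0.001, 1.767]
force: [0.4, 0.2, -3.5]
width: 0.0438
```

```bash
python3 st.py .5551 .1215 .162 101.2 35
```

```text
9.0167 F [ 0.38  0.17 -3.55] M [ 0.04 -0.02  0.02] w 0.043781555725853204 rot [-8.9830e+01 -3.0000e-02  1.0127e+02]
n 1 yaw now 101.27 pos [0.5545 0.1212 0.167 ] rv [-0.17  0.07  0.03]
[ 0.2  5.  -0.6] [-0.17  0.07  0.03]
```

{"api": "move_arm", "payload": {"deltas": [{"dp": [0.1,2.5,-0.3],"rotation": [-0.1,0,0]},{"dp": [-0.2,2.5,0.3],"rotation": [0.1,0,0]},{"dp": [0,0,0],"rotation": [0,0,0]}]}}

```text
t: 9.27
eef_pos: [0.5547, 0.121, 0.1616]
ee_rot: [-1.568, -0.001, 1.767]
force: [-0.3, 0.3, -4.1]
width: 0.0432
```

```bash
python3 st.py .5551 .1215 .158 101.2 35
```

```text
9.2667 F [-0.32  0.3  -4.09] M [ 0.02 -0.06 -0.02] w 0.04318278343900976 rot [-8.9850e+01 -4.0000e-02  1.0126e+02]
n 1 yaw now 101.26 pos [0.5547 0.121  0.1616] rv [-0.15  0.06  0.04]
[ 0.4  3.6 -0.5] [-0.15  0.06  0.04]
```

{"api": "move_arm", "payload": {"deltas": [{"dp": [0.2,2,-0.2],"rotation": [-0.1,0,0]},{"dp": [-0.2,2,0.3],"rotation": [0.1,0,0]},{"dp": [0,0,0],"rotation": [0,0,0]}]}}

```text
t: 9.52
eef_pos: [0.5546, 0.1209, 0.1571]
ee_rot: [-1.568, -0.001, 1.767]
force: [-1.5, -0.3, -3.1]
width: 0.0434
```

```bash
python3 st.py .5551 .1215 .154 101.2 35
```

```text
9.5167 F [-1.53 -0.33 -3.14] M [ 0.07 -0.02  0.01] w 0.04336354299222057 rot [-8.9840e+01 -3.0000e-02  1.0125e+02]
n 1 yaw now 101.25 pos [0.5546 0.1209 0.1571] rv [-0.16  0.05  0.03]
[ 0.5  3.1 -0.6] [-0.16  0.05  0.03]
```

The underside is now 6 mm below the shaft top with no resistance, so it has entered. Continuing down.

{"api": "move_arm", "payload": {"deltas": [{"dp": [0.2,2.5,-0.2],"rotation": [-0.1,0,0]},{"dp": [-0.1,2.5,0.2],"rotation": [0.1,0,0]},{"dp": [-0.1,2.5,0.2],"rotation": [0,0,0]},{"dp": [0,0,0],"rotation": [0,0,0]}]}}

```text
t: 9.85
eef_pos: [0.5544, 0.1209, 0.1488]
ee_rot: [-1.568, -0.001, 1.767]
force: [-0.6, 0.2, -4.1]
width: 0.0435
```

```bash
python3 st.py .5551 .1215 .14 101.2 35
```

```text
9.85 F [-0.62  0.24 -4.11] M [0.02 0.01 0.01] w 0.043503007272633405 rot [-8.9840e+01 -3.0000e-02  1.0125e+02]
n 1 yaw now 101.25 pos [0.5544 0.1209 0.1488] rv [-0.16  0.05  0.03]
[ 0.5  8.8 -0.8] [-0.16  0.05  0.03]
```

{"api": "move_arm", "payload": {"deltas": [{"dp": [0.3,3,-0.4],"rotation": [-0.1,0,0]},{"dp": [-0.1,3,0.2],"rotation": [0,0,0]},{"dp": [-0.1,3,0.2],"rotation": [0,0,0]},{"dp": [0,0,0],"rotation": [0,0,0]}]}}

```text
t: 10.18
eef_pos: [0.5544, 0.121, 0.1388]
ee_rot: [-1.57, -0.001, 1.767]
force: [0.3, 0.3, -3.5]
width: 0.0437
```

```bash
python3 st.py .5549 .1213 .13 101.2 35
```

```text
10.1833 F [ 0.34  0.26 -3.46] M [ 0.07  0.   -0.04] w 0.04366658591195059 rot [-8.9960e+01 -3.0000e-02  1.0125e+02]
n 1 yaw now 101.25 pos [0.5544 0.121  0.1388] rv [-0.04  0.05  0.03]
[ 0.2  8.8 -0.6] [-0.04  0.05  0.03]
```

{"api": "move_arm", "payload": {"deltas": [{"dp": [0,3,0],"rotation": [0,0,0]},{"dp": [0,3,0.1],"rotation": [0,0,0]},{"dp": [0,3,0.1],"rotation": [0,0,0]},{"dp": [0,0,0],"rotation": [0,0,0]}]}}

```text
t: 10.52
eef_pos: [0.5541, 0.1209, 0.1287]
ee_rot: [-1.57, -0.001, 1.767]
force: [0.6, 0.5, -3.1]
width: 0.0436
```

```bash
python3 st.py .5548 .1212 .12 101.2 35
```

```text
10.5167 F [ 0.65  0.47 -3.1 ] M [0.01 0.01 0.05] w 0.043618397546758614 rot [-8.9950e+01 -3.0000e-02  1.0125e+02]
n 1 yaw now 101.25 pos [0.5541 0.1209 0.1287] rv [-0.05  0.05  0.03]
[ 0.1  8.7 -0.7] [-0.05  0.05  0.03]
```

{"api": "move_arm", "payload": {"deltas": [{"dp": [0.1,2.5,-0.4],"rotation": [0,0,0]},{"dp": [0,2,0],"rotation": [0,0,0]},{"dp": [0,2,0],"rotation": [0,0,0]},{"dp": [0,0,0],"rotation": [0,0,0]}]}}

```text
t: 10.85
eef_pos: [0.5546, 0.1212, 0.1215]
ee_rot: [-1.57, -0.0, 1.767]
force: [0.6, 0.4, -3.2]
width: 0.0435
```

{"api": "move_arm", "payload": {"deltas": [{"dp": [0,1.5,0],"rotation": [0,0,0]},{"dp": [0,1,0],"rotation": [0,0,0]},{"dp": [0,0,0],"rotation": [0,0,0]}]}}

```text
t: 11.1
eef_pos: [0.5547, 0.1212, 0.1187]
ee_rot: [-1.57, -0.0, 1.767]
force: [0.6, -0.3, -3.0]
width: 0.0435
```

```bash
python3 st.py .5548 .1212 .118 101.2 35
```

```text
11.1 F [ 0.62 -0.33 -3.03] M [ 0.05 -0.02  0.  ] w 0.04353602515689653 rot [-8.9950e+01 -2.0000e-02  1.0126e+02]
n 1 yaw now 101.26 pos [0.5547 0.1212 0.1187] rv [-0.05  0.06  0.02]
[-0.   0.7 -0.1] [-0.05  0.06  0.02]
```

Seating is expected at a TCP height of 0.118, so I'll use fine steps until contact.

{"api": "move_arm", "payload": {"deltas": [{"dp": [0,0.6,0],"rotation": [0,0,0]},{"dp": [0,0,0],"rotation": [0,0,0]}]}}

```text
t: 11.27
eef_pos: [0.5548, 0.1212, 0.1182]
ee_rot: [-1.57, -0.0, 1.767]
force: [-0.2, -0.3, -3.5]
width: 0.0435
```

{"api": "move_arm", "payload": {"deltas": [{"dp": [0,0.6,0],"rotation": [0,0,0]},{"dp": [0,0,0],"rotation": [0,0,0]}]}}

```text
t: 11.43
eef_pos: [0.555, 0.1212, 0.1182]
ee_rot: [-1.571, -0.0, 1.768]
force: [0.1, -0.4, -3.4]
width: 0.0435
```

{"api": "move_arm", "payload": {"deltas": [{"dp": [0,0.6,0],"rotation": [0,0,0]},{"dp": [0,0,0],"rotation": [0,0,0]}]}}

```text
t: 11.6
eef_pos: [0.5552, 0.1213, 0.1181]
ee_rot: [-1.572, -0.0, 1.768]
force: [-0.3, 0.7, -4.2]
width: 0.0439
```

{"api": "move_arm", "payload": {"deltas": [{"dp": [0,1.2,0.3],"rotation": [0.1,0,0]},{"dp": [0,0,0],"rotation": [0,0,0]}]}}

```text
t: 11.77
eef_pos: [0.5555, 0.1213, 0.1183]
ee_rot: [-1.571, -0.0, 1.768]
force: [-0.3, 0.9, -4.0]
width: 0.0437
```

{"api": "move_arm", "payload": {"deltas": [{"dp": [0,1.2,0],"rotation": [0,0,0]},{"dp": [0,0,0],"rotation": [0,0,0]}]}}

```text
t: 11.93
eef_pos: [0.5557, 0.1214, 0.1181]
ee_rot: [-1.572, -0.0, 1.769]
force: [-0.1, -0.7, -4.0]
width: 0.0435
```

```bash
python3 st.py .5548 .1212 .116 101.2 35
```

```text
11.9333 F [-0.09 -0.65 -3.95] M [0.   0.19 0.05] w 0.04351194353883652 rot [-9.0080e+01 -2.0000e-02  1.0133e+02]
n 1 yaw now 101.33 pos [0.5557 0.1214 0.1181] rv [0.08 0.13 0.02]
[0.  2.1 0.9] [0.08 0.13 0.02]
```

The descent has stopped at exactly the expected seat height, but the force barely rises. I'll check with the cameras.

Run:
```python
from h import *
from station import arm
for n in("scene","top"):
    f=arm.grab_frame(n);np.savez(f"pics/{n}9.npz",**f);W=cloud(f);im=f["pixels"];hsv=cv2.cvtColor(im,cv2.COLOR_RGB2HSV)
    b=(cv2.inRange(hsv,(100,110,40),(130,255,255))>0)&(np.hypot(W[...,0]-.555,W[...,1]-.1215)<.07)&(W[...,2]>.09)&(W[...,2]<.2)
    z=W[b][:,2];print(n,len(z),np.histogram(z,bins=np.arange(.094,.17,.004)), "disc med",np.median(z[z<.125]) if (z<.125).any() else None)
    if n=="scene": cv2.imwrite("pics/s9.png",cv2.resize(im[110:230,290:430],None,fx=5,fy=5,interpolation=2)[:,:,::-1])
```

```text
scene 810 (array([  0,  15,  66, 372,  77,  15,  20,  17,  21,  14,  17,  18,  29,
        24,  62,  39,   4,   0,   0]), array([0.094, 0.098, 0.102, 0.106, 0.11 , 0.114, 0.118, 0.122, 0.126,
       0.13 , 0.134, 0.138, 0.142, 0.146, 0.15 , 0.154, 0.158, 0.162,
       0.166, 0.17 ])) disc med 0.10832412559344506
top 702 (array([  0,   0,  39, 431,  99,   8,   6,   8,   6,  12,   6,   6,   6,
         7,  31,  36,   1,   0,   0]), array([0.094, 0.098, 0.102, 0.106, 0.11 , 0.114, 0.118, 0.122, 0.126,
       0.13 , 0.134, 0.138, 0.142, 0.146, 0.15 , 0.154, 0.158, 0.162,
       0.166, 0.17 ])) disc med 0.10857317551584772
```

View pics/s9.png

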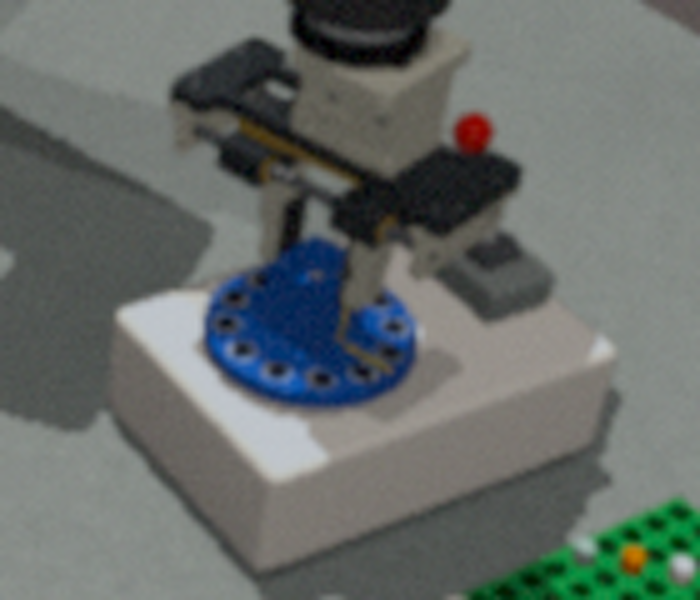

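The disc top reads 0.1083–0.1086 against 0.108 when home, so it is seated or within half a millimetre. One more small press to feel contact.

{"api": "move_arm", "payload": {"deltas": [{"dp": [0,1.5,0.8],"rotation": [0.1,0.1,0]},{"dp": [0,1.5,0],"rotation": [0,0,0]}]}}

```text
t: 12.2
eef_pos: [0.5559, 0.1213, 0.118]
ee_rot: [-1.573, 0.0, 1.768]
force: [-9.5, 0.3, 18.2]
width: 0.0437
```

```bash
python3 st.py .5548 .1212 .116 101.2 35
```

```text
12.2 F [-9.51  0.32 18.22] M [0.28 4.23 0.07] w 0.043671723038230886 rot [-9.0110e+01  3.0000e-02  1.0131e+02]
n 1 yaw now 101.31 pos [0.5559 0.1213 0.118 ] rv [ 0.11  0.11 -0.03]
[0.1 2.  1.1] [ 0.11  0.11 -0.03]
```

The press gave +18 N upward with no further travel, so it is seated. Relaxing, then releasing.

{"api": "move_arm", "payload": {"deltas": [{"dp": [0,0,0],"rotation": [0,0,0]},{"dp": [0,0,0],"rotation": [0,0,0]}]}}

```text
t: 12.37
eef_pos: [0.5556, 0.1214, 0.1181]
ee_rot: [-1.573, 0.0, 1.768]
force: [-0.2, -0.7, -3.2]
width: 0.0434
```

{"api": "move_arm", "payload": {"deltas": [{"dp": [0,0,0],"rotation": [0,0,0]},{"dp": [0,0,0],"rotation": [0,0,0]},{"dp": [0,0,0],"rotation": [0,0,0]},{"dp": [0,0,0],"rotation": [0,0,0]},{"dp": [0,0,0],"rotation": [0,0,0]}], "jaw": 0}}

```text
t: 12.78
eef_pos: [0.5572, 0.1217, 0.1179]
ee_rot: [-1.575, 0.0, 1.768]
force: [0.1, -0.3, 0.2]
width: 0.0712
```

{"api": "move_arm", "payload": {"deltas": [{"dp": [0,0,0],"rotation": [0,0,0]},{"dp": [0,0,0],"rotation": [0,0,0]},{"dp": [0,0,0],"rotation": [0,0,0]},{"dp": [0,0,0],"rotation": [0,0,0]},{"dp": [0,0,0],"rotation": [0,0,0]}]}}

```text
t: 13.2
eef_pos: [0.5575, 0.1218, 0.1178]
ee_rot: [-1.575, 0.0, 1.768]
force: [0.5, 0.5, -0.2]
width: 0.0877
```

```bash
python3 st.py .5548 .1212 .25 101.2 35
```

```text
13.2 F [ 0.48  0.52 -0.21] M [ 0.05 -0.08  0.02] w 0.08765372901895775 rot [-9.0260e+01  2.0000e-02  1.0132e+02]
n 4 yaw now 101.32 pos [0.5575 0.1218 0.1178] rv [ 0.26  0.12 -0.02]
[ -0.  -33.    0.5] [ 0.06  0.03 -0.  ]
[ -0.  -33.    0.6] [ 0.06  0.03 -0.  ]
[ -0.  -33.    0.6] [ 0.06  0.03 -0.  ]
[ -0.  -33.    0.7] [ 0.06  0.03 -0.  ]
```

{"api": "move_arm", "payload": {"deltas": [{"dp": [0,-8,0.5],"rotation": [0.2,0,0]},{"dp": [0,-15,-0.5],"rotation": [0,0,0]},{"dp": [0,-25,-1],"rotation": [0,0,0]},{"dp": [0,-35,-1],"rotation": [0,0,0]},{"dp": [0,-35,0],"rotation": [0,0,0]}]}}

```text
t: 13.62
eef_pos: [0.5546, 0.1201, 0.2334]
ee_rot: [-1.555, 0.004, 1.768]
force: [0.8, 1.4, -0.0]
width: 0.0875
```

{"api": "move_arm", "payload": {"deltas": [{"dp": [0,-35,0],"rotation": [-0.5,0,0]},{"dp": [0,-25,0],"rotation": [0,0,0]},{"dp": [0,0,0],"rotation": [0,0,0]}]}}

```text
t: 13.87
eef_pos: [0.5574, 0.1204, 0.3063]
ee_rot: [-1.575, 0.003, 1.768]
force: [0.9, -0.2, 1.0]
width: 0.0878
```

```bash
python3 snap.py w10
python3 - <<'E'
from h import *
from station import arm
for n in("scene","top"):
    f=arm.grab_frame(n);W=cloud(f);im=f["pixels"];hsv=cv2.cvtColor(im,cv2.COLOR_RGB2HSV)
    r=((cv2.inRange(hsv,(0,150,70),(6,255,255))>0)|(cv2.inRange(hsv,(174,150,70),(180,255,255))>0))&(W[...,2]>.14)&(W[...,2]<.25)&(W[...,1]>.2)&(W[...,1]<.32)
    P=W[r]
    if len(P)>10:
        from scipy.optimize import least_squares
        x=least_squares(lambda c:np.linalg.norm(P-c,axis=1)-.013,P.mean(0)-[0,0,.008],loss="soft_l1",f_scale=.001).x
        print(n,len(P),"knob",x.round(4))
    b=(cv2.inRange(hsv,(100,110,40),(130,255,255))>0)&(np.hypot(W[...,0]-.555,W[...,1]-.1215)<.07)&(W[...,2]>.09)&(W[...,2]<.2)
    z=W[b][:,2];print(n,"disc med",np.median(z[z<.125]))
E
```

```text
13.8667 [0.5574 0.1204 0.3063] [-90.26   0.17 101.31] [ 0.92 -0.22  1.  ]
scene 37 knob [0.531  0.2631 0.1834]
scene disc med 0.10827435249322209
top disc med 0.10854481727323895
```

View pics/w10.png

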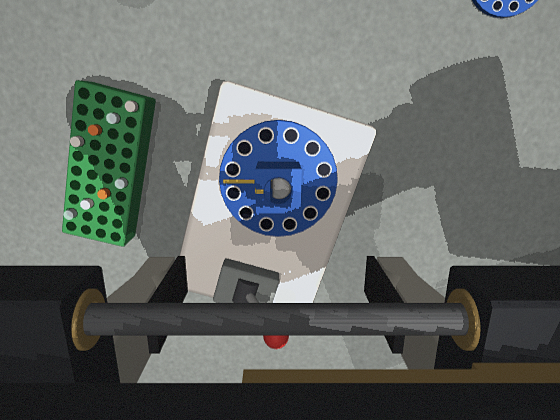

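The carousel sits level with the shaft visible in its bore at (280,188). The knob is at (0.531, 0.262, 0.183). I'll straddle it with the open jaws aligned to the lever's swing.

```bash
python3 st.py .531 .262 .30 84.6 32
```

```text
14.0167 F [-0.06 -0.48 -1.04] M [ 0.1  -0.02  0.  ] w 0.08768747130910985 rot [-89.79   0.19 101.28]
n 5 yaw now 101.28 pos [0.5551 0.1201 0.2999] rv [-0.18 16.68 -0.22]
[28.8 -0.1 -0.8] [-0.04  3.34 -0.04]
[28.8 -0.1  0.9] [-0.04  3.34 -0.04]
[28.7 -0.1  2.5] [-0.04  3.34 -0.04]
[28.5 -0.1  4.2] [-0.04  3.34 -0.04]
[28.2 -0.   5.8] [-0.04  3.34 -0.04]
```

{"api": "move_arm", "payload": {"deltas": [{"dp": [28.8,0,-0.8],"rotation": [0,3.3,0]},{"dp": [28.8,0,0.9],"rotation": [0,3.3,0]},{"dp": [28.7,0,2.5],"rotation": [0,3.3,0]},{"dp": [28.5,0,4.2],"rotation": [0,3.3,0]},{"dp": [20,0,5.8],"rotation": [0,3.3,0]}]}}

```text
t: 14.43
eef_pos: [0.5274, 0.2529, 0.2921]
ee_rot: [-1.558, 0.012, 1.462]
force: [0.4, -0.1, 0.3]
width: 0.0881
```

{"api": "move_arm", "payload": {"deltas": [{"dp": [0,0,0],"rotation": [0,0,0]},{"dp": [0,0,0],"rotation": [0,0,0]}]}}

```text
t: 14.6
eef_pos: [0.5249, 0.2561, 0.2878]
ee_rot: [-1.553, 0.017, 1.462]
force: [-0.3, -1.1, -0.2]
width: 0.0878
```

```bash
python3 snap.py w11 .531 .262 .24 84.6
```

```text
14.6 [0.5249 0.2561 0.2878] [-88.97   0.96  83.77] [-0.32 -1.09 -0.18]
n 2 yaw now 83.77 pos [0.5249 0.2561 0.2878] rv [-1.03 -0.83 -0.95]
[ 3.7 23.8 -3.1] [-0.52 -0.42 -0.48]
[ 3.5 23.9 -2.9] [-0.52 -0.42 -0.48]
```

View pics/w11.png

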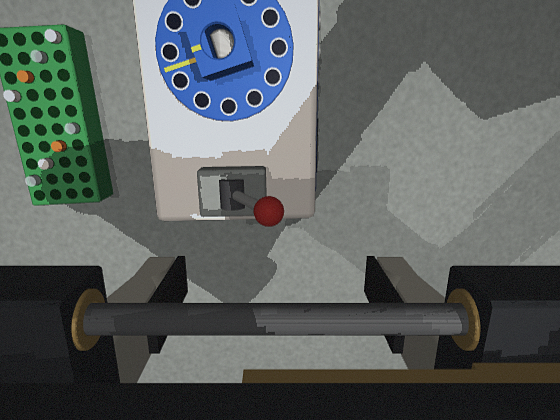

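The knob at (268,211) lies between the two fingers. Correcting sideways, then descending.

{"api": "move_arm", "payload": {"deltas": [{"dp": [7.2,20,-6],"rotation": [-1,-0.8,-1]},{"dp": [0,25,0],"rotation": [0,0,0]},{"dp": [0,0,0],"rotation": [0,0,0]}]}}

```text
t: 14.9
eef_pos: [0.5314, 0.2604, 0.2398]
ee_rot: [-1.569, -0.0, 1.477]
force: [-1.3, 0.2, -1.6]
width: 0.0878
```

```bash
python3 st.py .531 .262 .167 84.6 32
```

```text
14.9 F [-1.31  0.18 -1.62] M [ 0.    0.11 -0.05] w 0.0877931276565717 rot [-8.992e+01 -1.000e-02  8.464e+01]
n 3 yaw now 84.64 pos [0.5314 0.2604 0.2398] rv [-0.08  0.04  0.01]
[ 0.5 24.3  0.2] [-0.03  0.01  0.  ]
[ 0.5 24.3  0.2] [-0.03  0.01  0.  ]
[ 0.5 24.3  0.2] [-0.03  0.01  0.  ]
```

{"api": "move_arm", "payload": {"deltas": [{"dp": [0.5,24,0],"rotation": [0,0,0]},{"dp": [0.5,24,0.5],"rotation": [0,0,0]},{"dp": [0.5,24,1],"rotation": [0,0,0]},{"dp": [0,0,0],"rotation": [0,0,0]}]}}

```text
t: 15.23
eef_pos: [0.5313, 0.2584, 0.168]
ee_rot: [-1.57, 0.001, 1.476]
force: [-1.4, -1.2, -0.8]
width: 0.0875
```

```bash
python3 snap.py w12 .531 .262 .167 84.6 32
```

```text
15.2333 [0.5313 0.2584 0.168 ] [-8.997e+01  7.000e-02  8.457e+01] [-1.44 -1.21 -0.83]
n 1 yaw now 84.57 pos [0.5313 0.2584 0.168 ] rv [-0.03 -0.03 -0.07]
[3.6 1.  0.7] [-0.03 -0.03 -0.07]
```

View pics/w12.png

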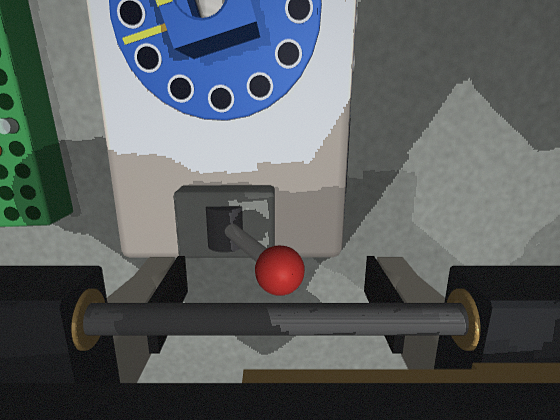

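The knob at (280,270) is centred between the fingers. Now pushing along tool -z, which is the mixer's +x.

{"api": "move_arm", "payload": {"deltas": [{"dp": [3.5,0,-12],"rotation": [0,0,0]},{"dp": [0,0,-14],"rotation": [0,0,0]},{"dp": [0,0,-14],"rotation": [0,0,0]},{"dp": [0,0,-14],"rotation": [0,0,0]},{"dp": [0,0,0],"rotation": [0,0,0]}]}}

```text
t: 15.7
eef_pos: [0.5933, 0.2566, 0.1832]
ee_rot: [-1.582, -0.003, 1.479]
force: [-0.2, -0.4, 0.3]
width: 0.0878
```

```bash
python3 st.py .636 .251 .168 84.6 14
```

```text
15.7 F [-0.16 -0.39  0.3 ] M [ 0.08 -0.05  0.05] w 0.08778729084782977 rot [-90.63  -0.19  84.73]
n 4 yaw now 84.73 pos [0.5933 0.2566 0.1832] rv [0.63 0.13 0.19]
[ -0.4   3.9 -10.7] [0.16 0.03 0.05]
[ -0.4   3.9 -10.7] [0.16 0.03 0.05]
[ -0.4   3.9 -10.7] [0.16 0.03 0.05]
[ -0.4   3.8 -10.7] [0.16 0.03 0.05]
```

{"api": "move_arm", "payload": {"deltas": [{"dp": [0,7,-10],"rotation": [0.6,0.1,0.2]},{"dp": [0,7,-10],"rotation": [0,0,0]},{"dp": [0,7,-10],"rotation": [0,0,0]},{"dp": [0,0,0],"rotation": [0,0,0]}]}}

```text
t: 16.03
eef_pos: [0.6284, 0.2536, 0.1697]
ee_rot: [-1.579, -0.005, 1.477]
force: [-0.4, 1.2, -0.8]
width: 0.0875
```

```bash
python3 snap.py w13 .640 .251 .168 84.6 14
```

```text
16.0333 [0.6284 0.2536 0.1697] [-90.47  -0.26  84.61] [-0.4   1.22 -0.84]
n 1 yaw now 84.61 pos [0.6284 0.2536 0.1697] rv [0.47 0.01 0.26]
[ -1.5   1.8 -11.8] [0.47 0.01 0.26]
```

View pics/w13.png

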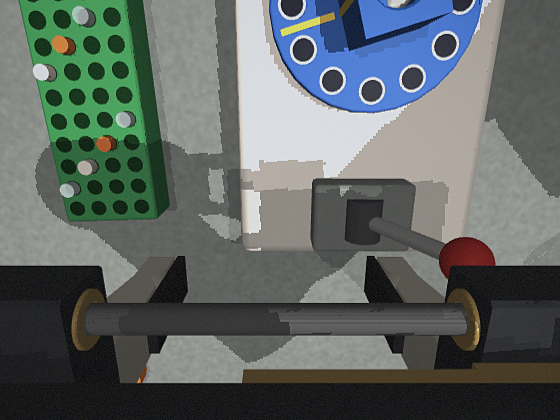

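The knob now appears at (467,258), outside the right finger, so the finger seems to have passed it without moving the lever. Measuring before I try again.

```bash
cat > knob.py <<'E'
import sys
from h import *
from station import arm
from scipy.optimize import least_squares
fs=[(n,load(n)) for n in sys.argv[1:]]+[(n,arm.grab_frame(n)) for n in("scene","top")]
for n,f in fs:
    T=wT(f) if "mount" in f else f["cam_to_world"];W=cloud(f,T);hsv=cv2.cvtColor(f["pixels"],cv2.COLOR_RGB2HSV)
    r=((cv2.inRange(hsv,(0,150,60),(6,255,255))>0)|(cv2.inRange(hsv,(174,150,60),(180,255,255))>0))&(W[...,2]>.14)&(W[...,2]<.25)&(W[...,1]>.2)&(W[...,1]<.32)
    P=W[r]
    if len(P)>10:
        x=least_squares(lambda c:np.linalg.norm(P-c,axis=1)-.013,P.mean(0)-[0,0,.008],loss="soft_l1",f_scale=.001).x
        print(n,len(P),"knob",x.round(4))
    if n=="scene": cv2.imwrite("pics/sk_%d.png"%int(arm.get_state()["t"]*100),cv2.resize(f["pixels"][90:230,310:450],None,fx=4,fy=4,interpolation=2)[:,:,::-1])
E
python3 knob.py w1 w10 w11 w12 w13; ls pics/sk*
```

```text
w1 583 knob [0.5292 0.2617 0.1824]
w10 244 knob [0.5293 0.2615 0.1824]
w11 695 knob [0.5294 0.2618 0.1825]
w12 1904 knob [0.5294 0.262  0.1825]
w13 1348 knob [0.5294 0.2619 0.1825]
scene 36 knob [0.5308 0.2638 0.1831]
top 82 knob [0.5303 0.2601 0.1831]
pics/sk_1618.png
```

The knob is unmoved at (0.5294, 0.262, 0.1825). The arm rose about 15 mm during the sweep, and the open fingertips probably sit further back than the shut ones, so the finger passed over it. I'll push again with the jaws shut, from the -x side, holding height.

{"api": "move_arm", "payload": {"deltas": [{"dp": [0,-30,0],"rotation": [0.5,0,0.2]},{"dp": [0,-35,0],"rotation": [0,0,0]},{"dp": [2,-10,38],"rotation": [0,0,0]},{"dp": [2,0,38],"rotation": [0,0,0]},{"dp": [2,0,38],"rotation": [0,0,0]}], "jaw": 255}}

```text
t: 16.6
eef_pos: [0.5137, 0.2695, 0.2471]
ee_rot: [-1.567, 0.002, 1.473]
force: [-1.2, 1.1, 0.4]
width: 0.0603
```

{"api": "move_arm", "payload": {"deltas": [{"dp": [0,0,30],"rotation": [0,0,0]},{"dp": [0,0,0],"rotation": [0,0,0]},{"dp": [0,0,0],"rotation": [0,0,0]}]}}

```text
t: 16.85
eef_pos: [0.476, 0.2731, 0.2511]
ee_rot: [-1.57, -0.003, 1.478]
force: [0.3, 0.4, 0.8]
width: 0.0395
```

```bash
python3 st.py .475 .266 .215 84.6 30
```

```text
16.85 F [0.28 0.44 0.84] M [ 0.1  -0.14 -0.03] w 0.039484548547994595 rot [-89.96  -0.18  84.68]
n 2 yaw now 84.68 pos [0.476  0.2731 0.2511] rv [-0.04  0.08  0.18]
[-3.6 18.   0.2] [-0.02  0.04  0.09]
[-3.6 18.   0.2] [-0.02  0.04  0.09]
```

{"api": "move_arm", "payload": {"deltas": [{"dp": [-7,10,6],"rotation": [0,0,0.2]},{"dp": [0,15,0],"rotation": [0,0,0]},{"dp": [0,10,0],"rotation": [0,0,0]},{"dp": [0,0,0],"rotation": [0,0,0]},{"dp": [0,0,0],"rotation": [0,0,0]}]}}

```text
t: 17.27
eef_pos: [0.47, 0.2673, 0.2179]
ee_rot: [-1.574, -0.003, 1.48]
force: [0.3, 0.4, 0.2]
width: 0.0066
```

{"api": "move_arm", "payload": {"deltas": [{"dp": [0,0,0],"rotation": [0,0,0]},{"dp": [0,0,0],"rotation": [0,0,0]},{"dp": [0,0,0],"rotation": [0,0,0]},{"dp": [0,0,0],"rotation": [0,0,0]}]}}

```text
t: 17.6
eef_pos: [0.4717, 0.2676, 0.2188]
ee_rot: [-1.575, -0.003, 1.479]
force: [0.3, -0.5, -0.0]
width: 0.0008
```

```bash
python3 snap.py w14 .472 .266 .168 84.6 30
```

```text
17.6 [0.4717 0.2676 0.2188] [-90.21  -0.17  84.75] [ 0.27 -0.54 -0.02]
n 2 yaw now 84.75 pos [0.4717 0.2676 0.2188] rv [0.21 0.15 0.17]
[-0.9 25.4 -0.1] [0.11 0.07 0.08]
[-0.8 25.4 -0.2] [0.11 0.07 0.08]
```

View pics/w14.png

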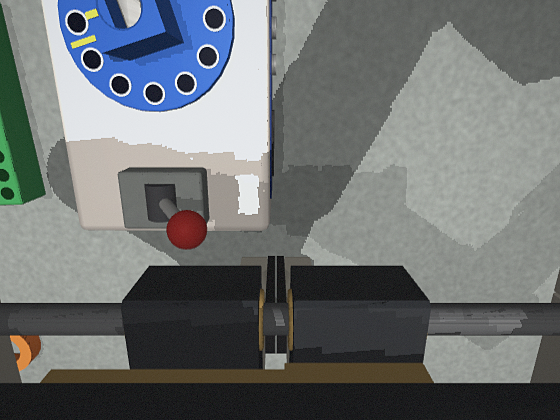

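The shut fingers at (270,300) are on the -x side of the knob at (187,229). Descending beside it.

{"api": "move_arm", "payload": {"deltas": [{"dp": [-0.9,18,0],"rotation": [0.2,0,0.2]},{"dp": [0,18,0],"rotation": [0,0,0]},{"dp": [0,14,1],"rotation": [0,0,0]},{"dp": [0,0,0],"rotation": [0,0,0]}]}}

```text
t: 17.98
eef_pos: [0.4722, 0.268, 0.1695]
ee_rot: [-1.574, -0.003, 1.479]
force: [-1.2, -1.1, -0.4]
width: 0.0006
```

```bash
python3 st.py .49 .2645 .167 84.6 30
```

```text
17.9833 F [-1.24 -1.11 -0.41] M [-0.04  0.05 -0.04] w 0.0006304854381787305 rot [-90.2   -0.19  84.75]
n 1 yaw now 84.75 pos [0.4722 0.268  0.1695] rv [0.2  0.15 0.19]
[ -1.9   2.5 -18.1] [0.2  0.15 0.19]
```

{"api": "move_arm", "payload": {"deltas": [{"dp": [-2,2.5,-14],"rotation": [0.2,0.1,0.2]},{"dp": [0,3,-12],"rotation": [0,0,0]},{"dp": [0,0,0],"rotation": [0,0,0]}]}}

```text
t: 18.23
eef_pos: [0.4992, 0.2639, 0.1654]
ee_rot: [-1.572, 0.0, 1.479]
force: [0.3, 0.1, 0.2]
width: 0.0004
```

```bash
python3 snap.py w15 .575 .257 .167 84.6 14; python3 knob.py w15
```

```text
18.2333 [0.4992 0.2639 0.1654] [-9.005e+01  1.000e-02  8.474e+01] [0.26 0.08 0.21]
n 3 yaw now 84.74 pos [0.4992 0.2639 0.1654] rv [ 0.05  0.14 -0.01]
[  0.   -0.5 -25.4] [ 0.02  0.05 -0.  ]
[  0.   -0.5 -25.4] [ 0.02  0.05 -0.  ]
[  0.1  -0.5 -25.4] [ 0.02  0.05 -0.  ]
w15 885 knob [0.5294 0.262  0.1826]
scene 36 knob [0.5308 0.2628 0.1831]
top 40 knob [0.5288 0.2614 0.1856]
```

View pics/w15.png

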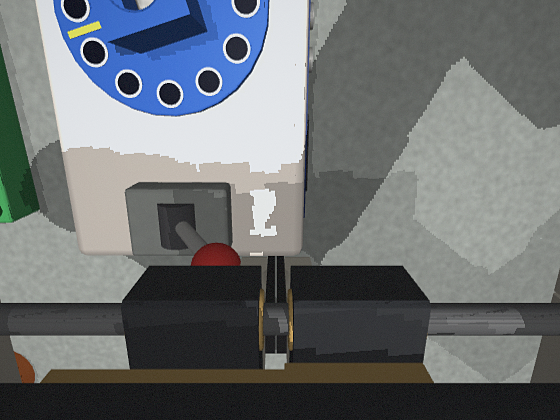

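{"api": "move_arm", "payload": {"deltas": [{"dp": [0,2,-12],"rotation": [0,0,0]},{"dp": [0,3,-12],"rotation": [0,0,0]},{"dp": [0,3,-12],"rotation": [0,0,0]},{"dp": [0,0,0],"rotation": [0,0,0]}]}}

```text
t: 18.72
eef_pos: [0.5381, 0.2614, 0.1784]
ee_rot: [-1.587, -0.007, 1.487]
force: [-0.4, 0.2, -1.0]
width: 0.0008
```

```bash
python3 snap.py w16 .58 .257 .167 84.6 14; python3 knob.py w16
```

```text
18.7167 [0.5381 0.2614 0.1784] [-90.91  -0.39  85.2 ] [-0.38  0.19 -1.03]
n 2 yaw now 85.2 pos [0.5381 0.2614 0.1784] rv [0.91 0.6  0.39]
[ -0.5   6.  -21. ] [0.45 0.3  0.2 ]
[ -0.4   5.9 -21. ] [0.45 0.3  0.2 ]
w16 913 knob [0.5569 0.2594 0.1915]
scene 39 knob [0.5595 0.2608 0.192 ]
top 26 knob [0.5563 0.2593 0.1952]
```

View pics/w16.png

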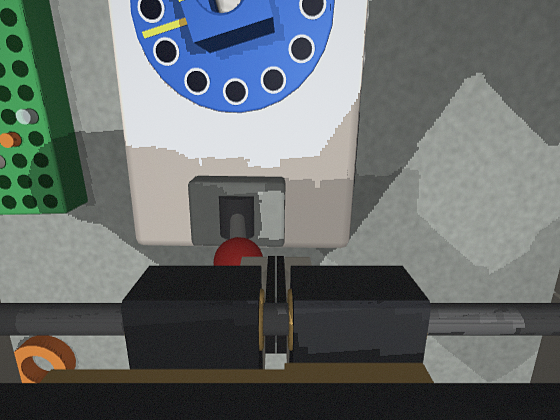

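The lever is moving, with the knob now at x 0.557. I'll continue with a downward correction.

{"api": "move_arm", "payload": {"deltas": [{"dp": [0,9,-8],"rotation": [0.9,0.6,0.4]},{"dp": [0,7,-10],"rotation": [0,0,0]},{"dp": [0,5,-10],"rotation": [0,0,0]},{"dp": [0,0,0],"rotation": [0,0,0]}]}}

```text
t: 19.2
eef_pos: [0.5753, 0.2594, 0.173]
ee_rot: [-1.593, -0.006, 1.482]
force: [-1.1, 0.5, -0.5]
width: 0.0008
```

```bash
python3 snap.py w17 .585 .257 .163 84.6 14; python3 knob.py w17
```

```text
19.2 [0.5753 0.2594 0.173 ] [-91.29  -0.37  84.91] [-1.08  0.53 -0.55]
n 1 yaw now 84.91 pos [0.5753 0.2594 0.173 ] rv [1.29 0.31 0.37]
[-1.6 10.2 -9.6] [1.29 0.31 0.37]
w17 1017 knob [0.5943 0.2559 0.1873]
scene 39 knob [0.5968 0.2576 0.188 ]
top 27 knob [0.5951 0.2558 0.1923]
```

{"api": "move_arm", "payload": {"deltas": [{"dp": [-1.5,10,-4],"rotation": [1.2,0.3,0.4]},{"dp": [0,4,-6],"rotation": [0,0,0]},{"dp": [0,1,-3],"rotation": [0,0,0]},{"dp": [0,0,0],"rotation": [0,0,0]}]}}

```text
t: 19.68
eef_pos: [0.5784, 0.2576, 0.1591]
ee_rot: [-1.56, 0.004, 1.48]
force: [-2.0, 0.8, 3.0]
width: 0.0004
```

```bash
python3 snap.py w18 .590 .257 .165 84.6 14; python3 knob.py w18
```

```text
19.6833 [0.5784 0.2576 0.1591] [-89.36   0.23  84.79] [-2.01  0.77  3.01]
n 1 yaw now 84.79 pos [0.5784 0.2576 0.1591] rv [-0.64  0.19 -0.23]
[  0.4  -6.  -11.6] [-0.64  0.19 -0.23]
w18 739 knob [0.6054 0.2549 0.1824]
scene 45 knob [0.6078 0.2564 0.1824]
```

The knob at (0.6054, z 0.1824) mirrors its start, so it's essentially at the end stop. One gentle extra press to confirm.

{"api": "move_arm", "payload": {"deltas": [{"dp": [0,-2,-3],"rotation": [-0.3,0,0]},{"dp": [0,0,-3],"rotation": [0,0,0]},{"dp": [0,0,-3],"rotation": [0,0,0]}]}}

```text
t: 20.08
eef_pos: [0.5792, 0.2571, 0.1591]
ee_rot: [-1.554, 0.007, 1.482]
force: [-15.6, 1.7, 15.3]
width: 0.0006
```

```bash
python3 st.py; python3 knob.py
```

```text
20.0833 F [-15.58   1.66  15.34] M [ 0.96  5.58 -0.01] w 0.0006316758488031115 rot [-89.02   0.41  84.89]
scene 44 knob [0.6064 0.2559 0.1825]
```

The lever is hard against its stop, with 15 N and no motion. Backing off, then up.

{"api": "move_arm", "payload": {"deltas": [{"dp": [0,0,4],"rotation": [0,0,0]},{"dp": [0,0,12],"rotation": [0,0,0]},{"dp": [0,-3,14],"rotation": [0,0,0]},{"dp": [0,0,0],"rotation": [0,0,0]}]}}

```text
t: 20.52
eef_pos: [0.5441, 0.26, 0.1606]
ee_rot: [-1.55, 0.01, 1.482]
force: [-0.5, 0.0, 0.5]
width: 0.0007
```

{"api": "move_arm", "payload": {"deltas": [{"dp": [0,-25,0],"rotation": [0,0,0]},{"dp": [0,-35,0],"rotation": [0,0,0]},{"dp": [0,-35,0],"rotation": [0,0,0]},{"dp": [0,-20,20],"rotation": [0,0,0]},{"dp": [0,0,0],"rotation": [0,0,0]}]}}

```text
t: 20.93
eef_pos: [0.5209, 0.2617, 0.2774]
ee_rot: [-1.545, 0.015, 1.484]
force: [0.4, 0.8, 1.6]
width: 0.0002
```

```bash
python3 snap.py w19; python3 knob.py w19
python3 - <<'E'
from h import *
from station import arm
f=load("w19");T=wT(f);W=cloud(f,T);im=f["pixels"];hsv=cv2.cvtColor(im,cv2.COLOR_RGB2HSV)
near=np.hypot(W[...,0]-.555,W[...,1]-.1215)<.075
b=(cv2.inRange(hsv,(100,110,40),(130,255,255))>0)&near
z=W[b][:,2];print("wrist disc z",np.median(z[(z>.1)&(z<.118)]),"hub",np.median(z[z>.145]))
f=arm.grab_frame("scene");g=arm.grab_frame("top");cv2.imwrite("pics/s20.png",f["pixels"][:,:,::-1]);cv2.imwrite("pics/t20.png",g["pixels"][:,:,::-1])
E
```

```text
20.9333 [0.5209 0.2617 0.2774] [-88.5    0.87  85.02] [0.42 0.77 1.57]
w19 797 knob [0.6053 0.2548 0.1823]
scene 41 knob [0.6067 0.2557 0.1826]
top 97 knob [0.6056 0.2528 0.1827]
wrist disc z 0.10824587772054595 hub 0.15407702817241933
```

View pics/s20.png

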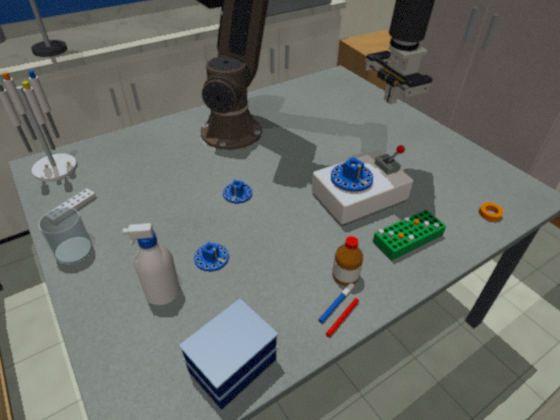

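View pics/w19.png

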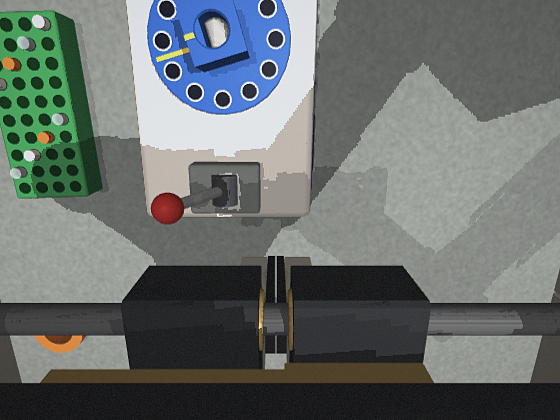

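The carousel is home (disc top 0.108, hub top 0.154) and the lever leans to the mixer's +x side, with the knob at (167,208). The bottles and rack are unmoved. I'll let the arm settle and hand in.

{"api": "move_arm", "payload": {"deltas": [{"dp": [0,0,0],"rotation": [0,0,0]},{"dp": [0,0,0],"rotation": [0,0,0]},{"dp": [0,0,0],"rotation": [0,0,0]}]}}

```text
t: 21.43
eef_pos: [0.5202, 0.2595, 0.2672]
ee_rot: [-1.534, 0.026, 1.483]
force: [0.2, -0.3, 0.3]
width: 0.0006
```

```bash
python3 -c "
from station import arm
s=arm.get_state();print(s['t'],s['eef_pos'],s['force'],max(abs(x) for x in s['qd']));print(arm.job_done())"
```

```text
21.4333 [0.52015734 0.25953158 0.26722459] [ 0.18108219 -0.25662126  0.32393074] 0.01610673961729471
the job is handed in; nothing more can be done
None
```

The carousel is seated fully home on the shaft's collar and the red lock lever is all the way over to the mixer's +x side. I handed the job in at 21.4 s with the gripper clear of everything.

- **Carousel:** I took the largest of the three look-alikes, turned its flat to match the shaft's (about 11° yaw) and lowered it with no resistance. A light press at the bottom gave about 18 N upward with no further travel. After release, its disc top read 0.108 m and its hub top 0.154 m, which are the expected home heights.
- **Lever:** My first sweep with the jaws open passed over the knob without touching it. A second push with the jaws shut moved it to the stop, which held at about 15 N. The knob ended at x 0.605, z 0.182, mirroring where it started, and all three cameras agreed to about 2 mm.
- **Bystanders:** In the last pictures the bottles and tube rack stand where they were. I compared these by eye and did not measure them.
- **Arm drift:** When handed in, the arm was still creeping very slowly (joint speed 0.016 rad/s), about 60 mm above and 80 mm to the side of the knob.

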